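# Nest a batch of compass capsule housings and log it

## Task

Make up this batch: move the orange dust cap from the brass housing in the vise into the grey tray, knob up, and nest all the loose brass housings one in another in the housing in the vise, each upright and fully home. Stand the white canister in the middle of the reader's black pad with its red stripe squarely facing the reader's window, and when all of that is in place press the green button fully down to log the batch and let it spring back. Leave the other things on the bench where they are.

Things in the scene. Friction and masses are not known exactly. Their poses are not given: they have to be found in the camera images.
- housing1_mid (a point): loose brass capsule housing (3 or 4 are there), an upright open stepped cup 64 mm tall, 110 to 220 g: heavy foot 47 mm across, widening to 50 mm at 29 mm height, then a flat shoulder and a straight band 62 mm across (64 at its facets) up to the rim: grip the band. Cavity 54 mm across, 31 mm deep. Point: on the axis, half-way up, 32 mm above the underside; z up
- housing2_mid (a point): loose brass capsule housing (3 or 4 are there), an upright open stepped cup 64 mm tall, 110 to 220 g: heavy foot 47 mm across, widening to 50 mm at 29 mm height, then a flat shoulder and a straight band 62 mm across (64 at its facets) up to the rim: grip the band. Cavity 54 mm across, 31 mm deep. Point: on the axis, half-way up, 32 mm above the underside; z up
- housing3_mid (a point): loose brass capsule housing (3 or 4 are there), an upright open stepped cup 64 mm tall, 110 to 220 g: heavy foot 47 mm across, widening to 50 mm at 29 mm height, then a flat shoulder and a straight band 62 mm across (64 at its facets) up to the rim: grip the band. Cavity 54 mm across, 31 mm deep. Point: on the axis, half-way up, 32 mm above the underside; z up
- housing4_mid (a point): loose brass capsule housing (3 or 4 are there), an upright open stepped cup 64 mm tall, 110 to 220 g: heavy foot 47 mm across, widening to 50 mm at 29 mm height, then a flat shoulder and a straight band 62 mm across (64 at its facets) up to the rim: grip the band. Cavity 54 mm across, 31 mm deep. Point: on the axis, half-way up, 32 mm above the underside; z up
- vise_nest (a point): mid-point (half-way up, on the axis) of the housing of the same shape held fixed in the blue bolted-down vise (130 x 90 mm, jaws 62 mm tall, spindle along +x). Its rim is 99 mm above the bench. A housing nests foot-down in the cavity below until its shoulder meets that rim, with 2 mm of play: each mid-point is 35 mm above the one below
- cap_knob (a point): orange plastic dust cap, 50 g, at first on the housing in the vise: flange 68 mm across, 5 mm thick; under it a plug 10 mm deep that sits in the cavity; on it an upright round knob 24 mm across, 30 mm tall. Point: middle of the knob, 15 mm above the flange's top, 30 mm above the plug's underside; z up
- tray_floor (a point): grey open tray fixed to the bench, 120 x 120 mm outside, walls 4 mm thick and 28 mm tall; this point: centre of its inner floor, 4 mm above the bench; x and y along its sides
- canister_mid (a point): white round canister with grey lid, 60 mm across, 80 mm tall, upright, heavy at the bottom, 140 to 280 g, with one red stripe 14 mm wide down its side that runs on over the lid from the middle to that edge. Point: on the axis, half-way up, 40 mm above the underside; x points from the axis to the stripe, z up
- canister_stripe (a point): point on the red stripe, on the canister's side, half-way up; same axes as the canister
- reader_pad (a point): centre of the round black pad, 68 mm across, on the reader's base plate; this point lies on the plate's top, 6 mm above the bench, and the canister is to stand centred on it. x points from the pad to the reader's window, z up
- reader_window (a point): middle of the amber window of the grey reader block, which is fixed to the plate: 80 mm from the pad's centre along x, 45 mm above the bench; same axes as the pad (x points into the block). The block is 60 x 90 mm and its top is 75 mm above the bench
- log_button_top (a point): centre of the top of the round green button on the reader block, 30 mm across, 93 mm above the bench at rest; it is pressed straight down
- log_button (a joint): travel of the green button (m): 0 at rest, 0.006 fully down; it springs back; fully down takes 5 N
- thumb_compass: blue plastic thumb compass, 90 x 45 x 14 mm: a bystander, to be left where it is; origin at its underside
- test_magnet: dark ceramic bar magnet with a red end, 70 x 30 x 20 mm: a bystander, to be left where it is; origin at its underside
- dividers: stainless dividers lying flat, about 180 mm long: a bystander, to be left where it is; origin at its underside
- screwdriver: screwdriver lying flat: a bystander, to be left where it is; origin at its underside
- oil_can: green can with a yellow label, 56 mm across, 70 mm tall: a bystander, to be left where it is; origin at its underside
- jar: amber jar with a steel lid, 60 mm across, 75 mm tall: a bystander, to be left where it is; origin at its underside
There are look-alikes about, which are no part of the job. Leave any pink or purple look-alike of the part that bears housing1_mid alone. What is shaped like the part that bears housing3_mid but blue is not meant.

How it is judged:
By the outcome, as a careful person would: the job done as asked, in the order asked, and still so for the second after the job is handed in, with the robot touching nothing.
Of housing1, housing2, housing3, housing4 only 3 to 4 are there at a start; the rules pass over those that are not, and their reading is None.
At some moment in a run one of housing1, housing2, housing3, housing4, canister may be knocked a few centimetres aside while the robot is not near it.
It also fails if it takes over 210 s, if anything falls off the work surface, if the arm or the gripper's body presses on something with over 40 N, if the wrist force passes 120 N, or if a joint passes its speed limit or range.

## Robot

A 7-joint arm with a two-finger parallel gripper is mounted at the origin on the work surface. World frame = base frame: x ahead of the robot, y to its left, z up, the work surface at z = 0. Lengths are in m, angles in rad, forces in N, time in s.
With the tool pointing down it reaches from about 0.4 to 0.875 m from the base axis. Payload 19.3 kg.
Tool frame: the origin (TCP) lies at the very end of the fingers, on their centre line; the grasp point (between the pads) lies 19 mm behind it; z points along the fingers, y is the line along which they close (so a half turn about z gives the same grasp; the last joint's range is limited). The gripper opens to 85 mm and grips with 20 to 120 N. Pads are 22 mm wide; open, the fingers measure 114 mm over their backs; the gripper's body (76 mm by 85 mm) begins 54 mm behind the grasp point. The pads swing forward as they close: fully open they stand 13 mm farther back than shut.
Start: joints at [-1.33, 0.521, -0.036, 1.599, 0.021, 1.021, -0.113], TCP at [0.191, 0.595, 0.231] pointing down, gripper open.
Joint ranges: [-2.91, 2.91], [-0.3, 2.13], [-1.5, 1.42], [0.17, 2.43], [-1.26, 4.41], [0.16, 1.93], [-2.52, 2.52]. Speed limits (rad/s): [1.89, 1.89, 2.39, 2.39, 3.01, 3.01, 3.01].

## Interface

Orientations are given as [roll, pitch, yaw] about the fixed x, y, z axes, in that order (R = Rz(yaw) Ry(pitch) Rx(roll)).
In Python, from workcell import monitor, optics, job_done gives the robot as it stands.
- The arm moves only by the shell command python3 -m handwheel 'ROWS' [FORCE]. ROWS is JSON, a list of rows, each an object of numbers: "dx", "dy", "dz": the shift along the tool's x, y, z in cm; "wx", "wy", "wz": the turn, a rotation vector about the tool's x, y, z in rad; "claw": the opening in per cent of the stroke, from 0 (shut) to 100 (fully open). A call has 1 to 8 rows; each row shifts and turns the commanded pose from where the row before left it, along the tool's axes as they then stand; what a row does not reach is not made up. A row lasts 1/8 s, in which the tool goes at most 62.5 mm and 10.7 degrees, less where a joint would pass 70% of its speed; a pose out of reach is approached as far as the arm can. A call with a gripper value outside its range is refused whole. The fingers move at their own pace and stop on an object; FORCE is the grip in N (left out, the last holds). Time passes only in rows, so rows that do not move let the fingers close. It gives the time, the measured TCP pose, the force, the opening and the grip force at its end, in the units of the state.
- monitor.observe(): the state, without advancing time (a new reading comes with each control period).
- optics.grab_frame(name): name is "side" or "top"; returns a dict with "frame" (400x640x3 uint8, blue, green, red), "fovy" (degrees; the focal length in pixels is half the picture's height over the tangent of half this angle, whatever the lens; pixels are square), "cx", "cy" (the principal point, pixels), "R" (3x3) and "t" (3): a world point X has camera coordinates R X + t. Camera axes: x right, y down, z forward; pixel columns grow to the right and rows downward; lengths in m; the calibration is good to about 2 mm. A picture is of the moment at which its call begins. There is no depth.
- job_done(): hands the job in; it is judged then, once.
Trained networks look in the newest picture that a camera, given by its name, has taken for a name from the list of things; names that differ only in an ending like _2 or _b are one class to them, and where a whole thing is asked for, a point or a joint stands for the part that bears it (a point fixed in the world has none). Each returns a list of dicts, best first, with "p" (0 to 1); they miss things now and then, are a little off and sometimes report something else, mostly with a low value. They report only what shows in the picture. A call takes as long as a camera call. They do not tell look-alikes from the thing itself.
- optics.masks_of(name, camera): "region" (400x640 bool, what is visible of it) and "rect" ([left, top, width, height] in pixels, round what is visible of it).
The state is a dict: "clock": time; "qpos": joint angles; "qd": joint speeds; "joint_efforts": joint torques, N m; "position": TCP position; "tool_rot": TCP orientation; "force": force on the tool from outside, world axes, zero at the start; "moment": the same for the moment, N m; "grip_width": finger opening in m; "finger_force": force on a finger pad.
Only numpy, scipy, OpenCV 4.12 (cv2) and the standard library are available. Lean on these libraries where they do the work, as an engineer would, in place of code of your own. Each camera call takes 0.05 s, during which the arm holds its last target. There are 200 camera calls.

## Working session

There is one attempt and no reset: what is moved stays moved. The work goes in short steps, Python scripts to look and compute and a shell command to move; the robot and the scene stay as the last step left them, time stands still between calls to the robot, and variables do not carry over. Pictures are saved under pics/ and viewed, at most 14 in all, crops included, and the job is handed in when it is done.

```bash
mkdir -p pics; ls
python3 - <<'E'
from workcell import monitor, optics
import cv2
s=monitor.observe(); print(s)
for c in ("top","side"):
    f=optics.grab_frame(c); cv2.imwrite(f"pics/{c}0.png",f["frame"]); print(c,f["fovy"],f["cx"],f["cy"],f["R"],f["t"])
E
```

```text
pics
{'clock': 0.0, 'qpos': array([-1.3301852 ,  0.52203829, -0.0363227 ,  1.60002718,  0.0212039 ,
        1.021112  , -0.11283249]), 'qd': array([ 0.00031964,  0.00119783,  0.00046623,  0.00168656, -0.0003574 ,
       -0.00030011, -0.00146128]), 'joint_efforts': array([-2.50098812e-03, -9.27095246e+01,  1.97887123e+00, -3.69944715e+01,
        1.76667713e-02,  7.94260937e-03, -1.53627280e-05]), 'position': array([0.19107585, 0.59470057, 0.2307038 ]), 'tool_rot': array([-3.14039656e+00,  9.26820526e-05,  2.83073743e+00]), 'force': array([ 0.73822451, -0.25778046,  0.26147225]), 'moment': array([0.02671791, 0.03449785, 0.02035196]), 'finger_force': 0.0, 'grip_width': 0.08547141948640814}
top 54.04881649140903 326.7532568005683 196.55641534393928 [[ 0.01939709 -0.99928443 -0.03247135]
 [-0.9849042  -0.01351028 -0.17257229]
 [ 0.17201011  0.03532857 -0.98446148]] [-0.01076721  0.53367594  1.01530719]
side 55.38724455788192 327.0452842852377 198.48019828486676 [[-0.9776972  -0.20993997  0.00577831]
 [-0.14770726  0.66779787 -0.72953997]
 [ 0.14930086 -0.71412269 -0.68391377]] [0.50580542 0.17376701 0.85919136]
```

View pics/top0.png

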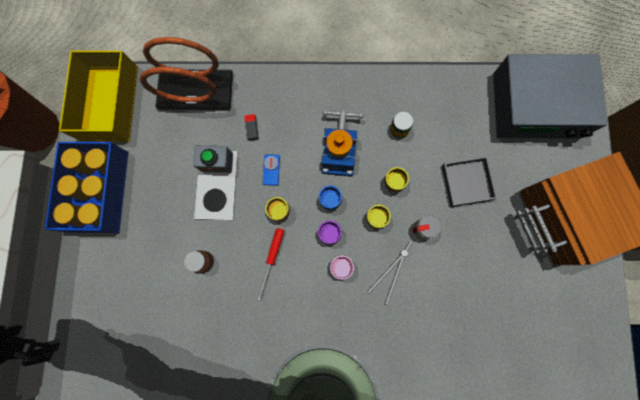

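View pics/side0.png

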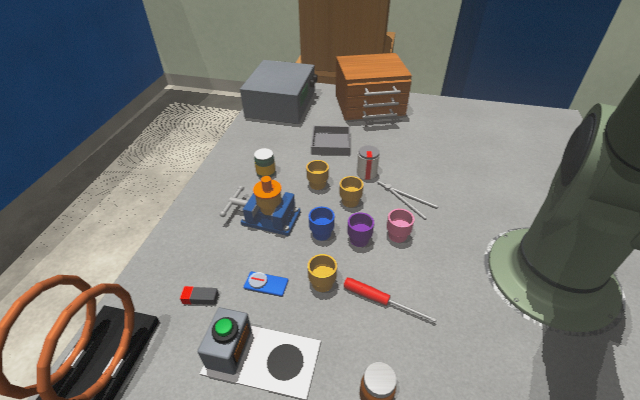

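The top view shows the vise with its orange cap at (339,143), the tray at (468,183) and the canister at (427,228). The reader block is at (212,157), its green button at (208,157) and its pad at (214,200).

Possible housings in the top view:
- Brass: (277,209), (379,216) and (397,179). These are the ones I want.
- Blue: (330,198), purple: (330,234), pink: (342,268). These are look-alikes and stay put.
- The yellow discs in the blue rack at (75,185) are background.

Next I'll fit the poses and check a crop.

```bash
cat > h.py <<'E'
from workcell import monitor, optics
import cv2, numpy as np
from scipy.optimize import least_squares
HOUS=[(23.5,0),(25,29),(31.5,29),(31.5,64)]
CAN=[(30,0),(30,80)]
class Cam:
    def __init__(s,name):
        f=optics.grab_frame(name); s.name=name; s.im=f["frame"]; s.R=np.array(f["R"]); s.t=np.array(f["t"])
        s.f=200/np.tan(np.radians(f["fovy"])/2); s.c=np.array([f["cx"],f["cy"]])
    def proj(s,X):
        c=np.atleast_2d(X)@s.R.T+s.t; return c[:,:2]/c[:,2:]*s.f+s.c
    def plane(s,uv,z):
        d=np.atleast_2d(np.c_[(np.atleast_2d(uv)-s.c)/s.f,np.ones(len(np.atleast_2d(uv)))])@s.R
        o=-s.R.T@s.t; return (o+d*((z-o[2])/d[:,2:]))[:,:2]
    def masks(s,name): return optics.masks_of(name,s.name)
def cam2(): return Cam("top"),Cam("side")
def hullc(cam,prof,xy,z0=0):
    a=np.linspace(0,2*np.pi,60,endpoint=False)
    P=np.vstack([np.c_[xy[0]+r/1e3*np.cos(a),xy[1]+r/1e3*np.sin(a),np.full(60,z0+h/1e3)] for r,h in prof])
    h=cv2.convexHull((cam.proj(P)*16).astype(np.float32)); m=cv2.moments(h)
    return np.array([m["m10"]/m["m00"],m["m01"]/m["m00"]])/16
def cen(reg): v,u=np.nonzero(reg); return np.array([u.mean(),v.mean()])
def fit(obs,prof,guess,z0=0):
    "obs: list of (cam, centroid)"
    r=least_squares(lambda p:np.concatenate([hullc(c,prof,p,z0)-o for c,o in obs]),guess,diff_step=1e-3)
    return r.x,r.fun
def brass(cam,reg):
    hsv=cv2.cvtColor(cam.im,cv2.COLOR_BGR2HSV)[reg]; return hsv[:,0].mean()
E
python3 - <<'E'
from h import *
np.set_printoptions(precision=4,suppress=True)
T,S=cam2()
for n,prof in (("housing1_mid",HOUS),("canister_mid",CAN)):
    mt=[m for m in T.masks(n) if m["p"]>.3]; ms=[m for m in S.masks(n) if m["p"]>.3]
    for m in mt:
        o=cen(m["region"]); g=T.plane(o,.035)[0]; best=None
        for k in ms:
            x,r=fit([(T,o),(S,cen(k["region"]))],prof,g); e=np.abs(r).max()
            if best is None or e<best[0]: best=(e,x,r)
        xt,_=fit([(T,o)],prof,g)
        print(n,round(m["p"],2),o,"hue",brass(T,m["region"]).round(),"both",best[1],best[2],"top only",xt, m["region"].sum())
for n in ("cap_knob","tray_floor","reader_pad","log_button_top","vise_nest","reader_window","canister_stripe"):
    for c in (T,S):
        print(n,c.name,[(round(m["p"],2),m["rect"],cen(m["region"]).round(1)) for m in c.masks(n)][:2])
im=T.im[110:290,190:500]; cv2.imwrite("pics/crop1.png",cv2.resize(im,None,fx=2.5,fy=2.5,interpolation=cv2.INTER_CUBIC))
E
```

```text
housing1_mid 0.88 [328.7112 231.7947] hue 139.0 both [ 0.4385 -0.0103] [ 0.4179 -0.183   0.0863  0.5347] top only [ 0.438  -0.0092] 419
housing1_mid 0.68 [377.8512 215.8928] hue 29.0 both [ 0.4831 -0.1409] [ 0.6779 -0.1212 -0.0333  1.0268] top only [ 0.4828 -0.1391] 457
housing1_mid 0.66 [341.5467 266.9844] hue 154.0 both [ 0.3478 -0.0452] [ 0.3727 -0.266   0.176   0.4995] top only [ 0.3472 -0.0442] 514
housing1_mid 0.47 [214.6711 182.0945] hue 84.0 both [0.4841 0.1409] [ 58.6227  31.7649 -31.8929  48.6603] top only [0.5699 0.3071] 2879
canister_mid 0.83 [426.6592 227.3764] hue 73.0 both [ 0.4544 -0.268 ] [ 0.0505  0.0484 -0.0645  0.0787] top only [ 0.4545 -0.2678] 534
canister_mid 0.47 [198.2852 261.1761] hue 50.0 both [0.4062 0.0826] [ 95.504  -17.8529   0.6743  99.2445] top only [0.3548 0.3366] 568
cap_knob top [(0.9, [326.8, 127.8, 23.5, 26.9], array([338.6, 142.1])), (0.51, [366.4, 205.3, 25.6, 23.3], array([378.2, 216.3]))]
cap_knob side [(0.65, [253.0, 177.0, 30.1, 23.9], array([267.4, 188.2]))]
tray_floor top [(0.83, [441.5, 158.2, 54.0, 45.9], array([468.7, 181.2])), (0.59, 
[... 440 characters left out ...]
13.0, 11.8], array([207. , 155.8]))]
log_button_top side [(0.66, [214.6, 315.9, 20.7, 22.2], array([224. , 326.7]))]
vise_nest top [(0.87, [323.5, 115.0, 39.0, 63.7], array([339.2, 148.5])), (0.22, [202.3, 153.5, 9.4, 8.3], array([207.2, 155.8]))]
vise_nest side [(0.87, [221.3, 184.8, 78.4, 51.8], array([266.9, 211.9])), (0.19, [356.1, 146.3, 28.1, 33.5], array([368. , 162.3]))]
reader_window top [(0.73, [193.8, 145.7, 42.5, 75.1], array([214.6, 182.2]))]
reader_window side [(0.55, [199.7, 305.2, 122.6, 94.8], array([257.6, 355.2]))]
canister_stripe top [(0.83, [411.5, 214.0, 30.3, 26.0], array([426.4, 227.1]))]
canister_stripe side [(0.59, [353.5, 143.0, 27.9, 37.2], array([368.3, 162.2]))]
```

View pics/crop1.png

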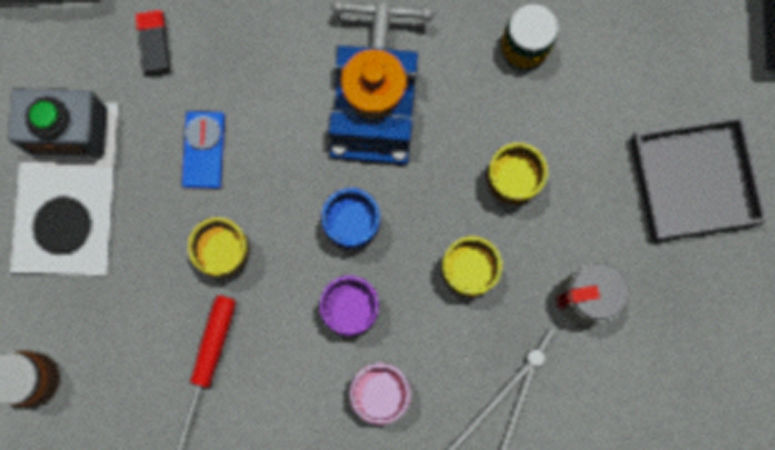

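The close crop confirms the three brass housings and the stripe on the canister lid, which points left (+y) in the image. I'll measure by colour now.

```bash
cat >> h.py <<'E'
def blobs(cam,lo,hi,amin=60,roi=None):
    hsv=cv2.cvtColor(cam.im,cv2.COLOR_BGR2HSV); m=cv2.inRange(hsv,np.array(lo),np.array(hi))
    if roi: k=np.zeros_like(m); k[roi[1]:roi[3],roi[0]:roi[2]]=255; m&=k
    m=cv2.morphologyEx(m,cv2.MORPH_CLOSE,np.ones((5,5)))
    out=[]
    for c in cv2.findContours(m,cv2.RETR_EXTERNAL,cv2.CHAIN_APPROX_NONE)[0]:
        if cv2.contourArea(c)<amin: continue
        h=np.zeros_like(m); cv2.fillConvexPoly(h,cv2.convexHull(c),255); out.append((cen(h),cv2.boundingRect(c),cv2.contourArea(c)))
    return out
def pair(bt,bs,T,S,prof,z0=0,tol=3):
    for b in bt:
        g=T.plane(b[0],z0+.035)[0]
        best=min(((np.abs(r).max(),x,r) for x,r in (fit([(T,b[0]),(S,k[0])],prof,g,z0) for k in bs)),key=lambda q:q[0],default=None)
        if best: print(b[0].round(1),b[1:],"->",best[1].round(4),best[2].round(2),"top-only",fit([(T,b[0])],prof,g,z0)[0].round(4))
E
python3 - <<'E'
from h import *
np.set_printoptions(precision=4,suppress=True)
T,S=cam2()
for c in (T,S):
  h=cv2.cvtColor(c.im,cv2.COLOR_BGR2HSV)
  for u,v in ((277,209),(397,180),(339,133)) if c is T else ((322,280),(350,195),(268,203),(267,188)): print(c.name,u,v,h[v,u])
R=(240,100,450,300); RS=(150,130,450,320)
Y=blobs(T,(22,90,50),(35,255,255),100,R); YS=blobs(S,(14,90,50),(35,255,255),100,RS)
print("housings"); pair(Y,YS,T,S,HOUS); print(len(Y),len(YS),[b[1] for b in YS])
C=blobs(T,(5,140,80),(19,255,255),100,(310,110,370,180)); CS=blobs(S,(5,140,80),(17,255,255),100,(240,165,300,225))
print("cap",[b[1] for b in CS]); pair(C,CS,T,S,[(34,0),(34,5),(12,5),(12,35)],.099)
G=blobs(T,(45,120,60),(85,255,255),30,(180,130,250,180)); GS=blobs(S,(45,120,60),(85,255,255),30,(190,300,260,350))
print("button"); pair(G,GS,T,S,[(15,14),(15,18)],.075)
P=blobs(T,(0,0,0),(180,255,60),100,(195,178,236,222)); PS=blobs(S,(0,0,0),(180,255,60),100,(250,330,320,398))
print("pad"); pair(P,PS,T,S,[(34,0)],.006)
rs=blobs(T,(0,140,90),(8,255,255),10,(405,205,445,245)); print("stripe",[(b, T.plane(b[0],.08)) for b in rs])
# white plate and tray
hsv=cv2.cvtColor(T.im,cv2.COLOR_BGR2HSV)
m=cv2.inRange(hsv[:,:,2],195,255); k=np.zeros_like(m); k[140:225,185:245]=255; m&=k
r=cv2.minAreaRect(np.argwhere(m)[:,::-1].astype(np.float32)); print("plate",T.plane(cv2.boxPoints(r),.006))
im=[cv2.resize(T.im[150:215,435:500],None,fx=6,fy=6),cv2.resize(T.im[145:225,185:245],None,fx=5,fy=4.875)]
cv2.imwrite("pics/crop2.png",np.hstack(im))
tr=cv2.inRange(hsv,(0,0,0),(180,255,85)); k=np.zeros_like(tr); k[150:215,435:505]=255; tr&=k
r=cv2.minAreaRect(np.argwhere(tr)[:,::-1].astype(np.float32)); print("tray",r,T.plane(cv2.boxPoints(r),.015),T.plane(r[0],.02))
print("tray mask",T.plane([468.7,181.2],.016))
E
```

```text
top 277 209 [ 29 181 194]
top 397 180 [ 32 192 198]
top 339 133 [ 18 255 200]
side 322 280 [ 17 130 112]
side 350 195 [ 17 121 110]
side 268 203 [ 19 121 105]
side 267 188 [ 10 157 117]
housings
[378.2 216.1] ((366, 204, 25, 25), 434.5) -> [ 0.4835 -0.1412] [ 0.46 -0.47  0.35  0.78] top-only [ 0.4822 -0.14  ]
[276.7 208.6] ((265, 197, 25, 24), 423.5) -> [0.5002 0.1305] [ 0.64 -0.54  0.33  0.71] top-only [0.4986 0.1322]
[396.7 178.4] ((385, 167, 24, 24), 414.5) -> [ 0.5865 -0.1909] [ 0.22 -0.22  0.16  0.42] top-only [ 0.5859 -0.1903]
3 4 [(307, 254, 30, 38), (339, 176, 25, 31), (253, 162, 28, 53), (306, 160, 23, 30)]
cap [(253, 175, 28, 24)]
[339.  142.1] ((326, 130, 27, 25), 483.0) -> [ 0.6717 -0.0341] [ 0.36 -0.73  0.55  0.76] top-only [ 0.6697 -0.0332]
button
[206.7 155.3] ((201, 150, 12, 12), 87.5) -> [0.6346 0.3165] [ 0.94 -0.48  0.21  0.76] top-only [0.6333 0.319 ]
pad
stripe [((array([422.5, 227.5]), (417, 225, 12, 6), 43.0), array([[ 0.4507, -0.2503]]))]
plate [[0.4774 0.3688]
 [0.6736 0.3718]
 [0.6679 0.2671]
 [0.4727 0.2673]]
tray ((467.6473083496094, 182.40853881835938), (44.232994079589844, 48.634952545166016), 80.78897094726562) [[ 0.6348 -0.3167]
 [ 0.6588 -0.4506]
 [ 0.535  -0.4635]
 [ 0.5115 -0.3323]] [[ 0.5833 -0.3892]]
tray mask [[ 0.5877 -0.3936]]
```

View pics/crop2.png

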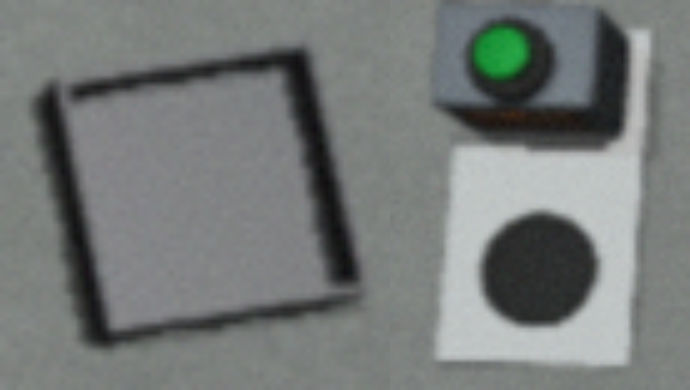

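```bash
cat >> h.py <<'E'
def go(x,y,z,yaw=None):
    s=monitor.observe(); p=s["position"]; r=s["tool_rot"]
    d=np.array([x,y,z])-p; c,n=np.cos(r[2]),np.sin(r[2])
    if yaw is not None: print("wz",round(-(np.arctan2(np.sin(yaw-r[2]),np.cos(yaw-r[2]))),3),"then at yaw",yaw); c,n=np.cos(yaw),np.sin(yaw)
    print("cm dx %.2f dy %.2f dz %.2f"%tuple(100*np.array([c*d[0]+n*d[1],n*d[0]-c*d[1],-d[2]])))
E
python3 -m handwheel '[{"wz":0.18,"claw":70},{"wz":0.18},{"wz":0.18},{"wz":0.18},{"wz":0.18},{"wz":0.18},{"wz":0.18},{"dx":0}]' 30
python3 -c "
from h import *
print(monitor.observe()['qpos'].round(2)); go(.671,-.0335,.20,1.5708)"
```

```text
[-1.33  0.52 -0.04  1.6   0.02  1.02 -0.11]
wz 1.26 then at yaw 1.5708
cm dx -62.85 dy 47.99 dz 3.13schema error: expected keys dx, dy, dz, wx, wy, wz, claw
```

```bash
python3 -m handwheel '[{"dx":0,"dy":0,"dz":0,"wx":0,"wy":0,"wz":0.18,"claw":70},{"dx":0,"dy":0,"dz":0,"wx":0,"wy":0,"wz":0.18,"claw":70},{"dx":0,"dy":0,"dz":0,"wx":0,"wy":0,"wz":0.18,"claw":70},{"dx":0,"dy":0,"dz":0,"wx":0,"wy":0,"wz":0.18,"claw":70},{"dx":0,"dy":0,"dz":0,"wx":0,"wy":0,"wz":0.18,"claw":70},{"dx":0,"dy":0,"dz":0,"wx":0,"wy":0,"wz":0.18,"claw":70},{"dx":0,"dy":0,"dz":0,"wx":0,"wy":0,"wz":0.18,"claw":70},{"dx":0,"dy":0,"dz":0,"wx":0,"wy":0,"wz":0,"claw":70}]' 30
python3 -c "
from h import *
print(monitor.observe()['qpos'].round(2)); go(.671,-.0335,.20,1.5708)"
```

```text
clock: 2.2
position: [0.1909, 0.5951, 0.2312]
tool_rot: [3.141, 0.0, 1.572]
force: [-0.5, 0.0, -0.7]
grip_width: 0.0597
finger_force: 0.0
[-1.54  0.54  0.27  1.61 -0.16  1.02 -1.21]
wz 0.001 then at yaw 1.5708
cm dx -62.86 dy 48.01 dz 3.12
```

```bash
python3 -m handwheel '[{"dx":-4.8,"dy":3.6,"dz":0,"wx":0,"wy":0,"wz":0,"claw":70},{"dx":-4.8,"dy":3.6,"dz":0,"wx":0,"wy":0,"wz":0,"claw":70},{"dx":-4.8,"dy":3.6,"dz":0,"wx":0,"wy":0,"wz":0,"claw":70},{"dx":-4.8,"dy":3.6,"dz":0,"wx":0,"wy":0,"wz":0,"claw":70},{"dx":-4.8,"dy":3.6,"dz":0,"wx":0,"wy":0,"wz":0,"claw":70},{"dx":-4.8,"dy":3.6,"dz":0,"wx":0,"wy":0,"wz":0,"claw":70},{"dx":-4.8,"dy":3.6,"dz":0,"wx":0,"wy":0,"wz":0,"claw":70},{"dx":-4.8,"dy":3.6,"dz":0,"wx":0,"wy":0,"wz":0,"claw":70}]' 30
python3 -c "
from h import *
print(monitor.observe()['qpos'].round(2)); go(.671,-.0335,.20,1.5708)"
```

```text
clock: 3.2
position: [0.4802, 0.2095, 0.2316]
tool_rot: [3.141, -0.0, 1.576]
force: [0.6, 1.0, 0.2]
grip_width: 0.0598
finger_force: 0.0
[-0.81  0.38  0.38  1.88 -0.18  0.91 -0.34]
wz 0.006 then at yaw 1.5708
cm dx -24.30 dy 19.08 dz 3.16
```

```bash
python3 -m handwheel '[{"dx":-4.8,"dy":3.8,"dz":0,"wx":0,"wy":0,"wz":0,"claw":70},{"dx":-4.8,"dy":3.8,"dz":0,"wx":0,"wy":0,"wz":0,"claw":70},{"dx":-4.8,"dy":3.8,"dz":0,"wx":0,"wy":0,"wz":0,"claw":70},{"dx":-4.8,"dy":3.8,"dz":0,"wx":0,"wy":0,"wz":0,"claw":70},{"dx":-4.8,"dy":3.8,"dz":0,"wx":0,"wy":0,"wz":0,"claw":70},{"dx":0,"dy":0,"dz":0,"wx":0,"wy":0,"wz":0,"claw":70},{"dx":0,"dy":0,"dz":0,"wx":0,"wy":0,"wz":0,"claw":70}]' 30
python3 -c "
from h import *
go(.671,-.0335,.107,1.5708)"
```

```text
clock: 4.08
position: [0.6689, -0.0289, 0.2309]
tool_rot: [-3.141, -0.0, 1.574]
force: [-1.2, -0.2, 0.3]
grip_width: 0.06
finger_force: 0.0
wz 0.003 then at yaw 1.5708
cm dx -0.46 dy 0.21 dz 12.39
```

```bash
python3 -m handwheel '[{"dx":-0.46,"dy":0.2,"dz":4,"wx":0,"wy":0,"wz":0,"claw":70},{"dx":0,"dy":0,"dz":4,"wx":0,"wy":0,"wz":0,"claw":70},{"dx":0,"dy":0,"dz":3,"wx":0,"wy":0,"wz":0,"claw":70},{"dx":0,"dy":0,"dz":1.3,"wx":0,"wy":0,"wz":0,"claw":70},{"dx":0,"dy":0,"dz":0,"wx":0,"wy":0,"wz":0,"claw":10},{"dx":0,"dy":0,"dz":0,"wx":0,"wy":0,"wz":0,"claw":10},{"dx":0,"dy":0,"dz":0,"wx":0,"wy":0,"wz":0,"claw":10},{"dx":0,"dy":0,"dz":0,"wx":0,"wy":0,"wz":0,"claw":10}]' 30
python3 -m handwheel '[{"dx":0,"dy":0,"dz":0,"wx":0,"wy":0,"wz":0,"claw":10},{"dx":0,"dy":0,"dz":0,"wx":0,"wy":0,"wz":0,"claw":10},{"dx":0,"dy":0,"dz":-1,"wx":0,"wy":0,"wz":0,"claw":10},{"dx":0,"dy":0,"dz":-3,"wx":0,"wy":0,"wz":0,"claw":10},{"dx":0,"dy":0,"dz":-4,"wx":0,"wy":0,"wz":0,"claw":10},{"dx":0,"dy":0,"dz":-4,"wx":0,"wy":0,"wz":0,"claw":10},{"dx":0,"dy":0,"dz":0,"wx":0,"wy":0,"wz":0,"claw":10}]' 30
python3 -c "
from h import *
go(.585,-.391,.2,1.5708)"
```

```text
clock: 5.08
position: [0.6719, -0.0334, 0.1098]
tool_rot: [3.139, -0.0, 1.571]
force: [-1.9, 0.5, 7.9]
grip_width: 0.0228
finger_force: 29.6
clock: 5.95
position: [0.6725, -0.034, 0.2324]
tool_rot: [3.136, -0.0, 1.571]
force: [-0.3, 0.5, -1.6]
grip_width: 0.023
finger_force: 29.6
wz -0.0 then at yaw 1.5708
cm dx -35.70 dy -8.75 dz 3.24
```

```bash
python3 -m handwheel '[{"dx":-5.1,"dy":-1.25,"dz":0,"wx":0,"wy":0,"wz":0,"claw":10},{"dx":-5.1,"dy":-1.25,"dz":0,"wx":0,"wy":0,"wz":0,"claw":10},{"dx":-5.1,"dy":-1.25,"dz":0,"wx":0,"wy":0,"wz":0,"claw":10},{"dx":-5.1,"dy":-1.25,"dz":0,"wx":0,"wy":0,"wz":0,"claw":10},{"dx":-5.1,"dy":-1.25,"dz":0,"wx":0,"wy":0,"wz":0,"claw":10},{"dx":-5.1,"dy":-1.25,"dz":0,"wx":0,"wy":0,"wz":0,"claw":10},{"dx":-5.1,"dy":-1.25,"dz":0,"wx":0,"wy":0,"wz":0,"claw":10},{"dx":0,"dy":0,"dz":0,"wx":0,"wy":0,"wz":0,"claw":10}]' 30
python3 -c "
from h import *
go(.585,-.391,.029,1.5708)"
```

```text
clock: 6.95
position: [0.5807, -0.3953, 0.2281]
tool_rot: [-3.14, 0.002, 1.565]
force: [1.1, 1.0, -1.1]
grip_width: 0.0229
finger_force: 29.6
wz -0.006 then at yaw 1.5708
cm dx 0.43 dy 0.43 dz 19.91
```

```bash
python3 -m handwheel '[{"dx":0.2,"dy":0.2,"dz":5,"wx":0,"wy":0,"wz":0,"claw":10},{"dx":0,"dy":0,"dz":5,"wx":0,"wy":0,"wz":0,"claw":10},{"dx":0,"dy":0,"dz":5,"wx":0,"wy":0,"wz":0,"claw":10},{"dx":0,"dy":0,"dz":3,"wx":0,"wy":0,"wz":0,"claw":10},{"dx":0,"dy":0,"dz":1,"wx":0,"wy":0,"wz":0,"claw":10},{"dx":0,"dy":0,"dz":0.5,"wx":0,"wy":0,"wz":0,"claw":10},{"dx":0,"dy":0,"dz":0.5,"wx":0,"wy":0,"wz":0,"claw":10},{"dx":0,"dy":0,"dz":0,"wx":0,"wy":0,"wz":0,"claw":10}]' 30
python3 -c "
from h import *
go(.585,-.391,.025,1.5708)"
```

```text
clock: 7.95
position: [0.5859, -0.3887, 0.0289]
tool_rot: [3.141, 0.0, 1.571]
force: [-0.8, -0.0, -1.0]
grip_width: 0.0233
finger_force: 29.6
wz 0.0 then at yaw 1.5708
cm dx -0.23 dy -0.09 dz 0.39
```

```bash
python3 -m handwheel '[{"dx":0,"dy":0,"dz":0.5,"wx":0,"wy":0,"wz":0,"claw":10},{"dx":0,"dy":0,"dz":0,"wx":0,"wy":0,"wz":0,"claw":10}]' 30
python3 -m handwheel '[{"dx":0,"dy":0,"dz":0,"wx":0,"wy":0,"wz":0,"claw":50},{"dx":0,"dy":0,"dz":0,"wx":0,"wy":0,"wz":0,"claw":50},{"dx":0,"dy":0,"dz":0,"wx":0,"wy":0,"wz":0,"claw":50},{"dx":0,"dy":0,"dz":-3,"wx":0,"wy":0,"wz":0,"claw":50},{"dx":0,"dy":0,"dz":-5,"wx":0,"wy":0,"wz":0,"claw":50},{"dx":0,"dy":0,"dz":-5,"wx":0,"wy":0,"wz":0,"claw":100},{"dx":0,"dy":0,"dz":-4,"wx":0,"wy":0,"wz":0,"claw":100},{"dx":0,"dy":0,"dz":0,"wx":0,"wy":0,"wz":0,"claw":100}]' 30
python3 -c "
from h import *
go(.4835,-.141,.2,1.5708)"
```

```text
clock: 8.2
position: [0.5862, -0.389, 0.024]
tool_rot: [3.14, 0.001, 1.571]
force: [0.4, 0.3, 5.5]
grip_width: 0.023
finger_force: 30.9
clock: 9.2
position: [0.5867, -0.3895, 0.1967]
tool_rot: [3.137, 0.003, 1.571]
force: [-0.5, -0.8, -0.5]
grip_width: 0.0857
finger_force: 0.0
wz -0.0 then at yaw 1.5708
cm dx 24.85 dy -10.32 dz -0.33
```

```bash
cat >> h.py <<'E'
def scan():
    T,S=cam2()
    print("housings"); pair(blobs(T,(22,90,50),(35,255,255),100,(180,90,520,300)),blobs(S,(14,90,50),(35,255,255),100,(150,110,480,330)),T,S,HOUS)
    b=[m for m in T.masks("canister_mid") if m["p"]>.4]; k=[m for m in S.masks("canister_mid") if m["p"]>.4]
    print("canister"); pair([(cen(m["region"]),m["p"]) for m in b],[(cen(m["region"]),) for m in k],T,S,CAN)
    return T,S
E
python3 - <<'E'
from h import *
T,S=scan()
C=blobs(T,(5,140,80),(20,255,255),100,(430,140,510,220)); CS=blobs(S,(5,120,60),(17,255,255),100,(290,100,370,170))
print("cap",C,CS); pair(C,CS,T,S,[(34,10),(34,15),(12,45)],.004)
im=[T.im[130:250,350:510],S.im[100:220,240:400]]
cv2.imwrite("pics/c3.png",cv2.resize(np.hstack(im),None,fx=2.4,fy=2.4,interpolation=cv2.INTER_CUBIC))
E
```

```text
housings
[276.7 208.5] ((265, 197, 25, 24), 421.5) -> [0.5001 0.1305] [ 0.67 -0.47  0.27  0.73] top-only [0.4987 0.1323]
[396.7 178.4] ((385, 167, 24, 24), 416.5) -> [ 0.5863 -0.191 ] [ 0.26 -0.15  0.09  0.45] top-only [ 0.5859 -0.1903]
[338.9 143. ] ((327, 132, 25, 23), 415.5) -> [ 0.6846 -0.0477] [ 5.43 -0.11 -0.92  7.  ] top-only [ 0.6842 -0.0327]
canister
cap [(array([465.84715026, 180.63212435]), (455, 171, 25, 22), 342.0)] [(array([331.16245487, 138.45848375]), (321, 129, 21, 18), 229.0), (array([355.7991453 , 108.17094017]), (342, 100, 28, 19), 341.5)]
[465.8 180.6] ((455, 171, 25, 22), 342.0) -> [ 0.5886 -0.3872] [ 0.63  0.21 -0.42  1.14] top-only [ 0.5892 -0.3855]
```

View pics/c3.png

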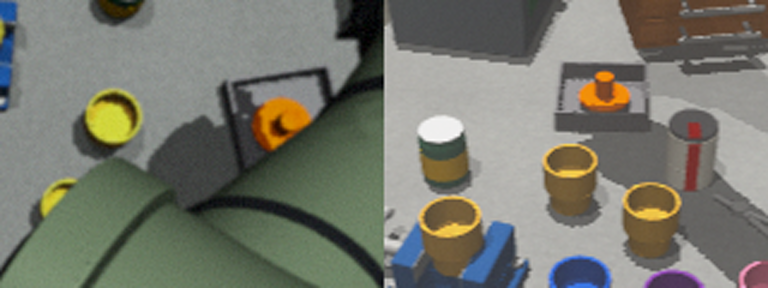

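The cap sits knob-up in the tray (side crop at (605,92)), and the empty vise housing is visible. Next is the housing at (0.586, -0.191).

```bash
python3 -m handwheel '[{"dx":4.9,"dy":0,"dz":0,"wx":0,"wy":0,"wz":0,"claw":100},{"dx":5,"dy":0,"dz":0,"wx":0,"wy":0,"wz":0,"claw":100},{"dx":5,"dy":0,"dz":0,"wx":0,"wy":0,"wz":0,"claw":100},{"dx":5,"dy":0,"dz":0,"wx":0,"wy":0,"wz":0,"claw":100},{"dx":0,"dy":0,"dz":4,"wx":0,"wy":0,"wz":0,"claw":100},{"dx":0,"dy":0,"dz":4,"wx":0,"wy":0,"wz":0,"claw":100},{"dx":0,"dy":0,"dz":0,"wx":0,"wy":0,"wz":0,"claw":100}]' 40
python3 - <<'E'
from h import *
go(.5863,-.191,.028,1.5708)
T,S=cam2()
b=blobs(T,(22,90,50),(35,255,255),100,(320,120,360,170)); k=blobs(S,(14,90,50),(35,255,255),100,(240,170,300,225)); print(k)
pair(b,k,T,S,[(31.5,29),(31.5,64)],.035)
E
```

```text
clock: 10.28
position: [0.5837, -0.189, 0.1104]
tool_rot: [-3.136, -0.001, 1.571]
force: [0.7, -0.7, -0.4]
grip_width: 0.0853
finger_force: 0.0
wz 0.0 then at yaw 1.5708
cm dx -0.20 dy 0.26 dz 8.24
[(array([267.58035714, 196.54464286]), (255, 182, 26, 33), 600.5)]
[339.  143.2] ((327, 132, 25, 24), 416.5) -> [ 0.6724 -0.0319] [-0.42  0.07  0.02 -0.57] top-only [ 0.6726 -0.033 ]
```

```bash
python3 -m handwheel '[{"dx":-0.2,"dy":0.2,"dz":4,"wx":0,"wy":0,"wz":0,"claw":100},{"dx":0,"dy":0,"dz":4.2,"wx":0,"wy":0,"wz":0,"claw":100},{"dx":0,"dy":0,"dz":0,"wx":0,"wy":0,"wz":0,"claw":100},{"dx":0,"dy":0,"dz":0,"wx":0,"wy":0,"wz":0,"claw":50},{"dx":0,"dy":0,"dz":0,"wx":0,"wy":0,"wz":0,"claw":50},{"dx":0,"dy":0,"dz":0,"wx":0,"wy":0,"wz":0,"claw":50},{"dx":0,"dy":0,"dz":0,"wx":0,"wy":0,"wz":0,"claw":50}]' 40
python3 -m handwheel '[{"dx":0,"dy":0,"dz":-2,"wx":0,"wy":0,"wz":0,"claw":50},{"dx":0,"dy":0,"dz":-4,"wx":0,"wy":0,"wz":0,"claw":50},{"dx":0,"dy":0,"dz":-5,"wx":0,"wy":0,"wz":0,"claw":50},{"dx":0,"dy":0,"dz":-5,"wx":0,"wy":0,"wz":0,"claw":50},{"dx":0,"dy":0,"dz":0,"wx":0,"wy":0,"wz":0,"claw":50}]' 40
python3 -c "
from h import *
go(.672,-.033,.17,1.5708)"
```

```text
clock: 11.25
position: [0.5888, -0.1921, 0.0341]
tool_rot: [3.138, 0.001, 1.571]
force: [-3.7, -0.8, 12.0]
grip_width: 0.062
finger_force: 41.2
clock: 11.88
position: [0.5894, -0.1924, 0.1972]
tool_rot: [3.134, 0.001, 1.57]
force: [-0.5, 0.2, -1.7]
grip_width: 0.0624
finger_force: 44.4
wz -0.0 then at yaw 1.5708
cm dx 15.94 dy 8.26 dz 2.72
```

```bash
python3 -m handwheel '[{"dx":5.3,"dy":2.7,"dz":0,"wx":0,"wy":0,"wz":0,"claw":50},{"dx":5.3,"dy":2.7,"dz":0,"wx":0,"wy":0,"wz":0,"claw":50},{"dx":5.3,"dy":2.7,"dz":0,"wx":0,"wy":0,"wz":0,"claw":50},{"dx":0,"dy":0,"dz":2,"wx":0,"wy":0,"wz":0,"claw":50},{"dx":0,"dy":0,"dz":2,"wx":0,"wy":0,"wz":0,"claw":50},{"dx":0,"dy":0,"dz":0,"wx":0,"wy":0,"wz":0,"claw":50},{"dx":0,"dy":0,"dz":0,"wx":0,"wy":0,"wz":0,"claw":50}]' 40
python3 - <<'E'
from h import *
go(.672,-.033,.104,1.5708)
T,S=cam2()
im=[T.im[90:210,260:420],S.im[110:230,190:350]]
cv2.imwrite("pics/c4.png",cv2.resize(np.hstack(im),None,fx=2.4,fy=2.4,interpolation=cv2.INTER_CUBIC))
E
```

```text
clock: 12.75
position: [0.6686, -0.0338, 0.1519]
tool_rot: [3.141, 0.0, 1.569]
force: [-0.3, -0.2, -0.3]
grip_width: 0.0622
finger_force: 44.3
wz -0.002 then at yaw 1.5708
cm dx 0.08 dy 0.34 dz 4.79
```

View pics/c4.png

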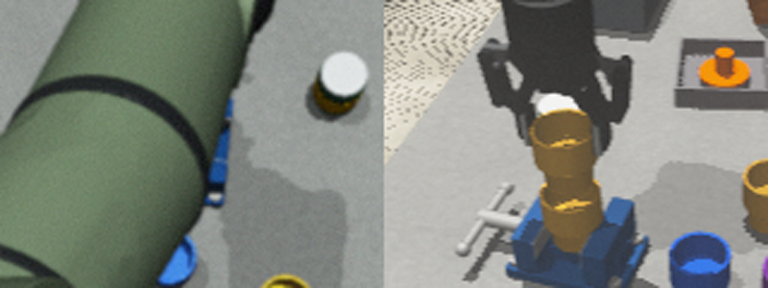

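```bash
python3 -m handwheel '[{"dx":0,"dy":0.3,"dz":0,"wx":0,"wy":0,"wz":0,"claw":50},{"dx":0,"dy":0,"dz":1,"wx":0,"wy":0,"wz":0,"claw":50},{"dx":0,"dy":0,"dz":1,"wx":0,"wy":0,"wz":0,"claw":50},{"dx":0,"dy":0,"dz":0.5,"wx":0,"wy":0,"wz":0,"claw":50},{"dx":0,"dy":0,"dz":0,"wx":0,"wy":0,"wz":0,"claw":50}]' 40
python3 -m handwheel '[{"dx":0,"dy":0,"dz":0.5,"wx":0,"wy":0,"wz":0,"claw":50},{"dx":0,"dy":0,"dz":0.5,"wx":0,"wy":0,"wz":0,"claw":50},{"dx":0,"dy":0,"dz":0.5,"wx":0,"wy":0,"wz":0,"claw":50},{"dx":0,"dy":0,"dz":0,"wx":0,"wy":0,"wz":0,"claw":50}]' 40
python3 -m handwheel '[{"dx":0,"dy":0,"dz":0.5,"wx":0,"wy":0,"wz":0,"claw":50},{"dx":0,"dy":0,"dz":0.3,"wx":0,"wy":0,"wz":0,"claw":50},{"dx":0,"dy":0,"dz":0,"wx":0,"wy":0,"wz":0,"claw":50}]' 40
```

```text
clock: 13.48
position: [0.6713, -0.0327, 0.1257]
tool_rot: [-3.141, 0.0, 1.571]
force: [-0.1, -2.1, -1.1]
grip_width: 0.0621
finger_force: 44.3
clock: 13.98
position: [0.6715, -0.0332, 0.1107]
tool_rot: [-3.141, 0.001, 1.57]
force: [0.3, -5.3, -3.1]
grip_width: 0.0622
finger_force: 44.2
clock: 14.35
position: [0.6718, -0.0339, 0.1042]
tool_rot: [3.141, 0.001, 1.57]
force: [-5.8, -8.1, 12.5]
grip_width: 0.0622
finger_force: 45.6
```

```bash
python3 -m handwheel '[{"dx":0,"dy":0,"dz":0.2,"wx":0,"wy":0,"wz":0,"claw":50},{"dx":0,"dy":0,"dz":0,"wx":0,"wy":0,"wz":0,"claw":90},{"dx":0,"dy":0,"dz":0,"wx":0,"wy":0,"wz":0,"claw":90},{"dx":0,"dy":0,"dz":0,"wx":0,"wy":0,"wz":0,"claw":90},{"dx":0,"dy":0,"dz":-4,"wx":0,"wy":0,"wz":0,"claw":100},{"dx":0,"dy":0,"dz":-5,"wx":0,"wy":0,"wz":0,"claw":100},{"dx":-3.6,"dy":-4.8,"dz":-1,"wx":0,"wy":0,"wz":0,"claw":100},{"dx":-3.6,"dy":-4.8,"dz":0,"wx":0,"wy":0,"wz":0,"claw":100}]' 40
python3 -m handwheel '[{"dx":-1.8,"dy":-4.6,"dz":0,"wx":0,"wy":0,"wz":0,"claw":100},{"dx":-1.8,"dy":-4.6,"dz":0,"wx":0,"wy":0,"wz":0,"claw":100},{"dx":0,"dy":0,"dz":0,"wx":0,"wy":0,"wz":0,"claw":100}]' 40
python3 - <<'E'
from h import *
go(.4835,-.141,.028,1.5708)
T,S=scan()
b=blobs(T,(22,90,50),(35,255,255),100,(315,110,365,175)); k=blobs(S,(14,90,50),(35,255,255),100,(240,120,300,225)); print(k,b)
pair(b,k,T,S,[(31.5,29),(31.5,99)],.035)
im=[T.im[100:220,270:430],S.im[110:230,190:350]]
cv2.imwrite("pics/c5.png",cv2.resize(np.hstack(im),None,fx=2.4,fy=2.4,interpolation=cv2.INTER_CUBIC))
E
```

```text
clock: 15.35
position: [0.5748, -0.1052, 0.202]
tool_rot: [3.14, 0.0, 1.572]
force: [0.8, -1.1, -0.9]
grip_width: 0.0855
finger_force: 0.0
clock: 15.72
position: [0.4811, -0.1419, 0.2017]
tool_rot: [-3.141, -0.001, 1.568]
force: [1.3, 1.0, -0.7]
grip_width: 0.0858
finger_force: 0.0
wz -0.003 then at yaw 1.5708
cm dx 0.09 dy 0.24 dz 17.37
housings
[276.6 208.5] ((265, 197, 25, 24), 419.0) -> [0.5001 0.1307] [ 0.67 -0.44  0.24  0.72] top-only [0.4989 0.1325]
[338.8 139.9] ((326, 126, 26, 29), 502.5) -> [ 0.6948 -0.0599] [10.   -0.44 -1.53 13.2 ] top-only [ 0.6933 -0.0322]
canister
[477.9 182.3] (0.48,) -> [ 0.5273 -0.3818] [ -9.08  18.68 -18.15 -24.15] top-only [ 0.5787 -0.4083]
[(array([265.98652064, 186.54338669]), (252, 162, 29, 53), 984.0)] [(array([338.79577465, 139.86971831]), (326, 126, 26, 29), 502.5)]
[338.8 139.9] ((326, 126, 26, 29), 502.5) -> [ 0.676  -0.0367] [ 1.57 -0.37  0.03  2.24] top-only [ 0.675  -0.0326]
```

View pics/c5.png

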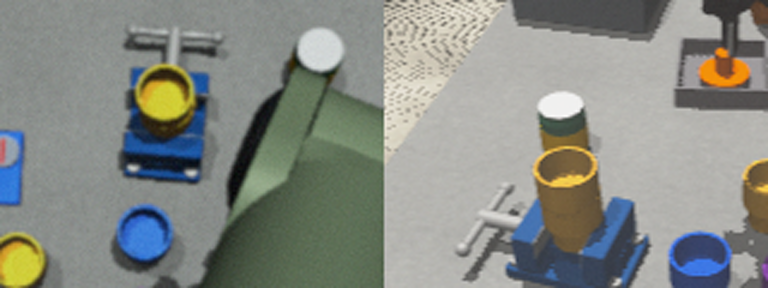

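The first housing is seated upright in the vise. Now the one at (0.4835, -0.141), which the side crop still shows in place at the right edge.

```bash
python3 -m handwheel '[{"dx":0,"dy":0.1,"dz":5,"wx":0,"wy":0,"wz":0,"claw":100},{"dx":0,"dy":0,"dz":4,"wx":0,"wy":0,"wz":0,"claw":100},{"dx":0,"dy":0,"dz":0,"wx":0,"wy":0,"wz":0,"claw":100}]' 40
python3 - <<'E'
from h import *
go(.4835,-.141,.028,1.5708)
T,S=cam2()
b=blobs(S,(14,90,50),(35,255,255),100,(325,165,375,215)); print(b)
print("expected",hullc(S,HOUS,(.4835,-.141)))
for z in (.134,.137,.140):
    a=np.linspace(0,6.28,90); q=S.proj(np.c_[.6722+.0315*np.cos(a),-.033+.0315*np.sin(a),0*a+z]); print(z,q.min(0),q.max(0))
E
```

```text
clock: 16.3
position: [0.4837, -0.1401, 0.1092]
tool_rot: [-3.137, -0.0, 1.571]
force: [0.4, -0.9, 0.1]
grip_width: 0.0849
finger_force: 0.0
wz 0.001 then at yaw 1.5708
cm dx -0.09 dy -0.02 dz 8.12
[(array([350.68852459, 190.21639344]), (340, 176, 23, 31), 546.0)]
expected [350.90052933 191.04541663]
0.134 [252.01013001 170.61967495] [279.1487022  188.04690792]
0.137 [251.84383539 169.64298501] [279.04593078 187.05968274]
0.14 [251.67676886 168.66189254] [278.94268545 186.06777096]
```

```bash
python3 -m handwheel '[{"dx":-0.1,"dy":0,"dz":4,"wx":0,"wy":0,"wz":0,"claw":100},{"dx":0,"dy":0,"dz":4.1,"wx":0,"wy":0,"wz":0,"claw":100},{"dx":0,"dy":0,"dz":0,"wx":0,"wy":0,"wz":0,"claw":100},{"dx":0,"dy":0,"dz":0,"wx":0,"wy":0,"wz":0,"claw":50},{"dx":0,"dy":0,"dz":0,"wx":0,"wy":0,"wz":0,"claw":50},{"dx":0,"dy":0,"dz":0,"wx":0,"wy":0,"wz":0,"claw":50},{"dx":0,"dy":0,"dz":0,"wx":0,"wy":0,"wz":0,"claw":50}]' 40
python3 -m handwheel '[{"dx":0,"dy":0,"dz":-2,"wx":0,"wy":0,"wz":0,"claw":50},{"dx":0,"dy":0,"dz":-5,"wx":0,"wy":0,"wz":0,"claw":50},{"dx":0,"dy":0,"dz":-6,"wx":0,"wy":0,"wz":0,"claw":50},{"dx":0,"dy":0,"dz":-6,"wx":0,"wy":0,"wz":0,"claw":50},{"dx":0,"dy":0,"dz":0,"wx":0,"wy":0,"wz":0,"claw":50}]' 40
python3 -c "
from h import *
go(.672,-.034,.139,1.5708)"
```

```text
clock: 17.27
position: [0.4858, -0.1418, 0.0327]
tool_rot: [3.138, 0.0, 1.571]
force: [-2.3, -0.6, 15.7]
grip_width: 0.0623
finger_force: 39.9
clock: 17.9
position: [0.4865, -0.142, 0.2258]
tool_rot: [3.133, 0.0, 1.571]
force: [0.5, -0.0, -2.2]
grip_width: 0.0624
finger_force: 44.9
wz -0.0 then at yaw 1.5708
cm dx 10.80 dy 18.55 dz 8.68
```

```bash
python3 -m handwheel '[{"dx":2.7,"dy":4.65,"dz":0,"wx":0,"wy":0,"wz":0,"claw":50},{"dx":2.7,"dy":4.65,"dz":0,"wx":0,"wy":0,"wz":0,"claw":50},{"dx":2.7,"dy":4.65,"dz":0,"wx":0,"wy":0,"wz":0,"claw":50},{"dx":2.7,"dy":4.65,"dz":0,"wx":0,"wy":0,"wz":0,"claw":50},{"dx":0,"dy":0,"dz":2,"wx":0,"wy":0,"wz":0,"claw":50},{"dx":0,"dy":0,"dz":1.5,"wx":0,"wy":0,"wz":0,"claw":50},{"dx":0,"dy":0,"dz":0,"wx":0,"wy":0,"wz":0,"claw":50},{"dx":0,"dy":0,"dz":0,"wx":0,"wy":0,"wz":0,"claw":50}]' 40
python3 -c "
from h import *
go(.672,-.034,.139,1.5708)"
```

```text
clock: 18.9
position: [0.6706, -0.034, 0.1863]
tool_rot: [3.141, 0.0, 1.57]
force: [-0.2, 0.2, -1.2]
grip_width: 0.0621
finger_force: 44.9
wz -0.001 then at yaw 1.5708
cm dx 0.00 dy 0.14 dz 4.73
```

```bash
python3 -m handwheel '[{"dx":0,"dy":0.1,"dz":1,"wx":0,"wy":0,"wz":0,"claw":50},{"dx":0,"dy":0,"dz":1,"wx":0,"wy":0,"wz":0,"claw":50},{"dx":0,"dy":0,"dz":0.5,"wx":0,"wy":0,"wz":0,"claw":50},{"dx":0,"dy":0,"dz":0,"wx":0,"wy":0,"wz":0,"claw":50}]' 40
python3 -m handwheel '[{"dx":0,"dy":0,"dz":0.5,"wx":0,"wy":0,"wz":0,"claw":50},{"dx":0,"dy":0,"dz":0.5,"wx":0,"wy":0,"wz":0,"claw":50},{"dx":0,"dy":0,"dz":0.5,"wx":0,"wy":0,"wz":0,"claw":50},{"dx":0,"dy":0,"dz":0,"wx":0,"wy":0,"wz":0,"claw":50}]' 40
python3 -m handwheel '[{"dx":0,"dy":0,"dz":0.5,"wx":0,"wy":0,"wz":0,"claw":50},{"dx":0,"dy":0,"dz":0.3,"wx":0,"wy":0,"wz":0,"claw":50},{"dx":0,"dy":0,"dz":0,"wx":0,"wy":0,"wz":0,"claw":50}]' 40
```

```text
clock: 19.4
position: [0.6714, -0.0336, 0.1598]
tool_rot: [-3.141, 0.0, 1.571]
force: [-0.3, 0.0, -2.0]
grip_width: 0.062
finger_force: 44.9
clock: 19.9
position: [0.6714, -0.0336, 0.1448]
tool_rot: [-3.141, 0.0, 1.571]
force: [-0.4, 0.0, -1.0]
grip_width: 0.0625
finger_force: 44.9
clock: 20.27
position: [0.6717, -0.0336, 0.1379]
tool_rot: [3.141, -0.0, 1.571]
force: [-4.6, 1.4, 9.7]
grip_width: 0.0624
finger_force: 45.9
```

```bash
python3 -m handwheel '[{"dx":0,"dy":0,"dz":0.2,"wx":0,"wy":0,"wz":0,"claw":50},{"dx":0,"dy":0,"dz":0,"wx":0,"wy":0,"wz":0,"claw":90},{"dx":0,"dy":0,"dz":0,"wx":0,"wy":0,"wz":0,"claw":90},{"dx":0,"dy":0,"dz":0,"wx":0,"wy":0,"wz":0,"claw":90},{"dx":0,"dy":0,"dz":-4,"wx":0,"wy":0,"wz":0,"claw":100},{"dx":0,"dy":0,"dz":-5,"wx":0,"wy":0,"wz":0,"claw":100},{"dx":4.1,"dy":-4.3,"dz":-1,"wx":0,"wy":0,"wz":0,"claw":100},{"dx":4.1,"dy":-4.3,"dz":0,"wx":0,"wy":0,"wz":0,"claw":100}]' 40
python3 -m handwheel '[{"dx":4.1,"dy":-4.3,"dz":0,"wx":0,"wy":0,"wz":0,"claw":100},{"dx":4.1,"dy":-4.3,"dz":0,"wx":0,"wy":0,"wz":0,"claw":100},{"dx":0,"dy":0,"dz":0,"wx":0,"wy":0,"wz":-0.175,"claw":100},{"dx":0,"dy":0,"dz":0,"wx":0,"wy":0,"wz":-0.175,"claw":100},{"dx":0,"dy":0,"dz":0,"wx":0,"wy":0,"wz":-0.175,"claw":100},{"dx":0,"dy":0,"dz":0,"wx":0,"wy":0,"wz":-0.175,"claw":100},{"dx":0,"dy":0,"dz":0,"wx":0,"wy":0,"wz":-0.175,"claw":100},{"dx":0,"dy":0,"dz":0,"wx":0,"wy":0,"wz":-0.175,"claw":100}]' 40
python3 -m handwheel '[{"dx":0,"dy":0,"dz":2,"wx":0,"wy":0,"wz":-0.175,"claw":100},{"dx":0,"dy":0,"dz":2,"wx":0,"wy":0,"wz":-0.175,"claw":100},{"dx":0,"dy":0,"dz":2,"wx":0,"wy":0,"wz":-0.17,"claw":100},{"dx":0,"dy":0,"dz":0,"wx":0,"wy":0,"wz":0,"claw":100}]' 40
python3 - <<'E'
from h import *
print(monitor.observe()["qpos"].round(2))
go(.502,.1307,.028,np.pi)
T,S=scan()
im=[T.im[100:220,230:390],S.im[110:230,190:350]]
cv2.imwrite("pics/c6.png",cv2.resize(np.hstack(im),None,fx=2.4,fy=2.4,interpolation=cv2.INTER_CUBIC))
for z in (.169,.172):
    a=np.linspace(0,6.28,90); q=S.proj(np.c_[.6722+.0315*np.cos(a),-.033+.0315*np.sin(a),0*a+z]); print(z,q.min(0),q.max(0))
E
```

```text
clock: 21.28
position: [0.5849, 0.0491, 0.2359]
tool_rot: [3.14, -0.0, 1.57]
force: [1.1, 0.8, 0.1]
grip_width: 0.0859
finger_force: 0.0
clock: 22.28
position: [0.4996, 0.1303, 0.2353]
tool_rot: [-3.142, 0.0, 2.626]
force: [0.7, -0.1, 0.2]
grip_width: 0.0856
finger_force: 0.0
clock: 22.78
position: [0.4991, 0.13, 0.1744]
tool_rot: [-3.141, -0.002, 3.14]
force: [1.2, 0.0, 0.9]
grip_width: 0.0855
finger_force: 0.0
[-0.43  0.43  0.08  1.94 -0.05  0.77  1.24]
wz -0.002 then at yaw 3.141592653589793
cm dx -0.29 dy 0.07 dz 14.64
housings
[279.6 210.7] ((271, 202, 19, 18), 192.5) -> [0.4983 0.1271] [-0.97 -1.97  1.64 -0.54] top-only [0.493  0.1242]
[339.3 135.7] ((326, 121, 26, 32), 523.5) -> [ 0.7016 -0.0639] [10.96  1.42 -3.34 13.77] top-only [ 0.7054 -0.0335]
canister
[426.2 227.3] (0.97,) -> [ 0.4555 -0.2678] [ 0.44 -0.34  0.24  0.84] top-only [ 0.4546 -0.2666]
0.169 [250.0208931  158.94492235] [277.91954281 176.2308213 ]
0.172 [249.84524718 157.91495759] [277.81103184 175.18677183]
```

View pics/c6.png

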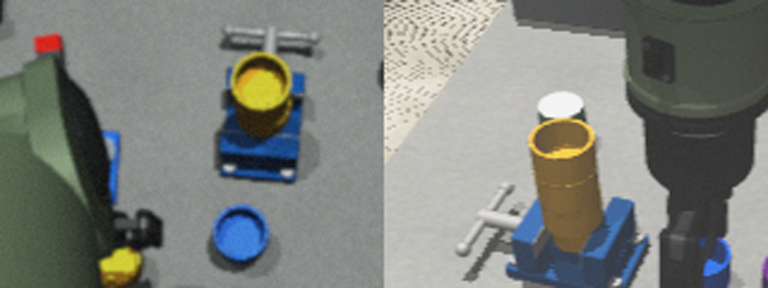

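Two are stacked and home; the rim is at row 160 against 159 expected. Now the last brass housing.

```bash
python3 -m handwheel '[{"dx":-0.25,"dy":0.1,"dz":5,"wx":0,"wy":0,"wz":0,"claw":100},{"dx":0,"dy":0,"dz":5,"wx":0,"wy":0,"wz":0,"claw":100},{"dx":0,"dy":0,"dz":3,"wx":0,"wy":0,"wz":0,"claw":100},{"dx":0,"dy":0,"dz":1.6,"wx":0,"wy":0,"wz":0,"claw":100},{"dx":0,"dy":0,"dz":0,"wx":0,"wy":0,"wz":0,"claw":100}]' 40
python3 -m handwheel '[{"dx":0,"dy":0,"dz":0,"wx":0,"wy":0,"wz":0,"claw":50},{"dx":0,"dy":0,"dz":0,"wx":0,"wy":0,"wz":0,"claw":50},{"dx":0,"dy":0,"dz":0,"wx":0,"wy":0,"wz":0,"claw":50},{"dx":0,"dy":0,"dz":0,"wx":0,"wy":0,"wz":0,"claw":50}]' 40
python3 -m handwheel '[{"dx":0,"dy":0,"dz":-2,"wx":0,"wy":0,"wz":0,"claw":50},{"dx":0,"dy":0,"dz":-5,"wx":0,"wy":0,"wz":0,"claw":50},{"dx":0,"dy":0,"dz":-6,"wx":0,"wy":0,"wz":0,"claw":50},{"dx":0,"dy":0,"dz":-6,"wx":0,"wy":0,"wz":0,"claw":50},{"dx":0,"dy":0,"dz":-4,"wx":0,"wy":0,"wz":0,"claw":50},{"dx":0,"dy":0,"dz":0,"wx":0,"wy":0,"wz":0,"claw":50}]' 40
python3 -c "
from h import *
go(.672,-.034,.174,np.pi)"
```

```text
clock: 23.6
position: [0.5022, 0.1314, 0.0293]
tool_rot: [-3.141, -0.0, 3.14]
force: [-0.7, 0.2, 0.2]
grip_width: 0.0854
finger_force: 0.0
clock: 24.1
position: [0.5029, 0.1317, 0.0309]
tool_rot: [3.141, 0.002, 3.14]
force: [-2.6, -0.2, 11.3]
grip_width: 0.0618
finger_force: 40.9
clock: 24.85
position: [0.5033, 0.1318, 0.2629]
tool_rot: [3.139, 0.006, 3.14]
force: [0.8, 0.3, -2.7]
grip_width: 0.062
finger_force: 45.2
wz -0.001 then at yaw 3.141592653589793
cm dx -16.87 dy -16.58 dz 8.89
```

```bash
python3 -m handwheel '[{"dx":-4.2,"dy":-4.15,"dz":0,"wx":0,"wy":0,"wz":0,"claw":50},{"dx":-4.2,"dy":-4.15,"dz":0,"wx":0,"wy":0,"wz":0,"claw":50},{"dx":-4.2,"dy":-4.15,"dz":0,"wx":0,"wy":0,"wz":0,"claw":50},{"dx":-4.2,"dy":-4.15,"dz":0,"wx":0,"wy":0,"wz":0,"claw":50},{"dx":0,"dy":0,"dz":2,"wx":0,"wy":0,"wz":0,"claw":50},{"dx":0,"dy":0,"dz":2,"wx":0,"wy":0,"wz":0,"claw":50},{"dx":0,"dy":0,"dz":0,"wx":0,"wy":0,"wz":0,"claw":50},{"dx":0,"dy":0,"dz":0,"wx":0,"wy":0,"wz":0,"claw":50}]' 40
python3 - <<'E'
from h import *
go(.672,-.034,.172,np.pi)
T,S=cam2()
im=[T.im[80:200,260:420],S.im[80:200,190:350]]
cv2.imwrite("pics/c7.png",cv2.resize(np.hstack(im),None,fx=2.4,fy=2.4,interpolation=cv2.INTER_CUBIC))
E
```

```text
clock: 25.85
position: [0.6701, -0.0346, 0.2198]
tool_rot: [-3.142, 0.0, 3.141]
force: [0.6, 0.5, -0.7]
grip_width: 0.0623
finger_force: 45.2
wz -0.001 then at yaw 3.141592653589793
cm dx -0.19 dy 0.06 dz 4.78
```

View pics/c7.png

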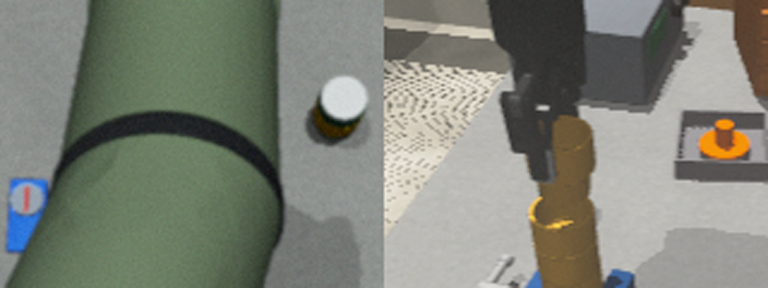

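```bash
python3 -m handwheel '[{"dx":-0.15,"dy":0,"dz":1,"wx":0,"wy":0,"wz":0,"claw":50},{"dx":0,"dy":0,"dz":1,"wx":0,"wy":0,"wz":0,"claw":50},{"dx":0,"dy":0,"dz":0.5,"wx":0,"wy":0,"wz":0,"claw":50},{"dx":0,"dy":0,"dz":0,"wx":0,"wy":0,"wz":0,"claw":50}]' 40
python3 -m handwheel '[{"dx":0,"dy":0,"dz":0.5,"wx":0,"wy":0,"wz":0,"claw":50},{"dx":0,"dy":0,"dz":0.5,"wx":0,"wy":0,"wz":0,"claw":50},{"dx":0,"dy":0,"dz":0.5,"wx":0,"wy":0,"wz":0,"claw":50},{"dx":0,"dy":0,"dz":0,"wx":0,"wy":0,"wz":0,"claw":50}]' 40
python3 -m handwheel '[{"dx":0,"dy":0,"dz":0.5,"wx":0,"wy":0,"wz":0,"claw":50},{"dx":0,"dy":0,"dz":0.4,"wx":0,"wy":0,"wz":0,"claw":50},{"dx":0,"dy":0,"dz":0,"wx":0,"wy":0,"wz":0,"claw":50}]' 40
```

```text
clock: 26.45
position: [0.6712, -0.0346, 0.1935]
tool_rot: [3.141, -0.001, 3.141]
force: [1.6, 0.3, -2.7]
grip_width: 0.0619
finger_force: 45.4
clock: 26.95
position: [0.6712, -0.0347, 0.1787]
tool_rot: [-3.142, -0.001, 3.141]
force: [1.2, 0.1, -1.9]
grip_width: 0.0621
finger_force: 45.4
clock: 27.32
position: [0.672, -0.0346, 0.171]
tool_rot: [3.141, 0.001, 3.141]
force: [-1.1, 0.9, 5.7]
grip_width: 0.0622
finger_force: 46.1
```

```bash
python3 -m handwheel '[{"dx":0,"dy":0,"dz":0.2,"wx":0,"wy":0,"wz":0,"claw":50},{"dx":0,"dy":0,"dz":0,"wx":0,"wy":0,"wz":0,"claw":90},{"dx":0,"dy":0,"dz":0,"wx":0,"wy":0,"wz":0,"claw":90},{"dx":0,"dy":0,"dz":0,"wx":0,"wy":0,"wz":0,"claw":90},{"dx":0,"dy":0,"dz":-4,"wx":0,"wy":0,"wz":0,"claw":100},{"dx":0,"dy":0,"dz":-5,"wx":0,"wy":0,"wz":0,"claw":100},{"dx":3.6,"dy":-3.85,"dz":0,"wx":0,"wy":0,"wz":0,"claw":100},{"dx":3.6,"dy":-3.85,"dz":0,"wx":0,"wy":0,"wz":0,"claw":100}]' 40
python3 - <<'E'
from h import *
go(.457,-.268,.2,np.pi)
T,S=scan()
np.set_printoptions(precision=4,suppress=True)
for z in (.204,.207):
    a=np.linspace(0,6.28,90); q=S.proj(np.c_[.6722+.0315*np.cos(a),-.033+.0315*np.sin(a),0*a+z]); print(z,q.min(0),q.max(0))
print(blobs(S,(14,90,50),(35,255,255),100,(240,130,300,225)))
# stripe: side patch between heights, top lid patch
for c,roi in ((T,(405,205,450,250)),(S,(350,135,390,190))):
    m=cv2.inRange(cv2.cvtColor(c.im,cv2.COLOR_BGR2HSV),(0,140,60),(8,255,255))|cv2.inRange(cv2.cvtColor(c.im,cv2.COLOR_BGR2HSV),(172,140,60),(180,255,255))
    k=np.zeros_like(m); k[roi[1]:roi[3],roi[0]:roi[2]]=255; m&=k; print(c.name,cen(m>0),(m>0).sum(),c.proj([.4555,-.2675,.08]))
    v,u=np.nonzero(m)
    for vv in np.unique(v): print(vv,u[v==vv].min(),u[v==vv].max(),end="; ")
    print()
# pad
for c,g in ((T,(214.6,200)),(S,(285,362))):
    gr=cv2.cvtColor(c.im,cv2.COLOR_BGR2GRAY); m=(gr<90).astype(np.uint8); l=cv2.connectedComponents(m)[1]; reg=l==l[int(g[1]),int(g[0])]
    v,u=np.nonzero(reg); print("pad",c.name,reg.sum(),c.plane(cen(reg),.006))
im=[T.im[140:240,180:260],T.im[190:290,400:480],S.im[120:220,230:330],S.im[120:220,330:400]]
cv2.imwrite("pics/c8.png",cv2.resize(np.hstack(im),None,fx=2.4,fy=2.4,interpolation=cv2.INTER_CUBIC))
E
```

```text
clock: 28.32
position: [0.5985, -0.1124, 0.2585]
tool_rot: [-3.141, 0.0, -3.142]
force: [1.1, -1.6, -0.5]
grip_width: 0.0853
finger_force: 0.0
wz 0.0 then at yaw 3.141592653589793
cm dx 14.15 dy -15.56 dz 5.85
housings
[337.  129.5] ((327, 118, 22, 26), 379.5) -> [ 0.7119 -0.0696] [15.32  4.07 -6.5  18.49] top-only [ 0.7234 -0.0269]
canister
0.204 [247.9183 146.6252] [276.6208 163.7254]
0.207 [247.7325 145.5375] [276.5061 162.6195]
[(array([265.9237, 177.793 ]), (250, 146, 31, 69), 1515.5)]
top [nan nan] 0 [[429.2327 225.7507]]

side [368.8333 155.3611] 36 [[368.996  151.7187]]
151 367 370; 152 367 371; 153 367 371; 154 367 371; 155 367 371; 156 367 371; 157 368 370; 160 369 369; 166 367 367; 170 368 368; 172 368 368; 
pad top 383 [[0.5269 0.3178]]
pad side 748 [[0.5332 0.3128]]h.py:22: RuntimeWarning: Mean of empty slice.
  def cen(reg): v,u=np.nonzero(reg); return np.array([u.mean(),v.mean()])
  ret = ret.dtype.type(ret / rcount)
```

View pics/c8.png

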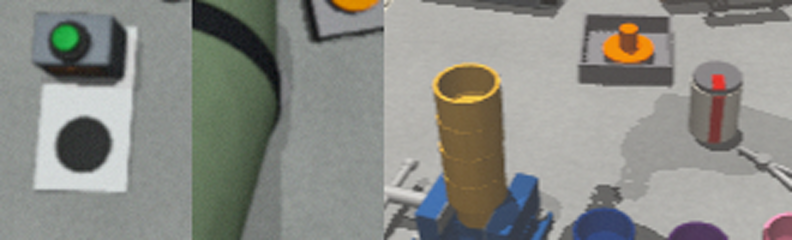

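The side crop shows all three housings stacked and home: the stack's rim is at row 146 against 146.6 expected. The canister's stripe faces the side camera at (717,100). Next I'll work out the stripe angle and the reader's yaw.

Run:
```python
from h import *
np.set_printoptions(precision=4,suppress=True)
T,S=cam2()
# stripe angle using stored, unoccluded first frames
im={"top":cv2.imread("pics/top0.png"),"side":cv2.imread("pics/side0.png")}
tot=[]
for c,roi,xy in ((T,(405,205,450,250),(.4545,-.2672)),(S,(345,130,392,190),(.4557,-.2680))):
    i=im[c.name].astype(float); red=np.clip(i[:,:,2]-np.maximum(i[:,:,0],i[:,:,1]),0,None)
    x0,y0,x1,y1=roi; w=red[y0:y1,x0:x1]; w=w*(w>25)
    sc=[]
    for ph in np.radians(np.arange(60,140,1.)):
        def cyl(t,r,z): return [xy[0]+r*np.cos(ph)-t*np.sin(ph),xy[1]+r*np.sin(ph)+t*np.cos(ph),z]
        polys=[[cyl(-.007,0,.08),cyl(.007,0,.08),cyl(.007,.0295,.08),cyl(-.007,.0295,.08)]]
        if c is S: polys.append([cyl(-.007,.0295,.078),cyl(.007,.0295,.078),cyl(.007,.0295,.002),cyl(-.007,.0295,.002)])
        M=np.zeros(((y1-y0)*8,(x1-x0)*8),np.uint8)
        for P in polys: cv2.fillPoly(M,[((c.proj(P)-[x0-.5,y0-.5])*8).astype(int)],255)
        m=cv2.resize(M,(x1-x0,y1-y0),interpolation=cv2.INTER_AREA).astype(float)
        sc.append((w*m).sum()/np.sqrt((w**2).sum()*(m**2).sum()))
    sc=np.array(sc); print(c.name,"best",60+sc.argmax(),sc.max().round(3),sc[::10].round(2))
# plate edges, top and side
for c,roi,cut in ((T,(185,172,245,225),None),(S,(195,325,325,399),None)):
    g=cv2.cvtColor(c.im,cv2.COLOR_BGR2GRAY); m=((g>150)).astype(np.uint8); x0,y0,x1,y1=roi; k=np.zeros_like(m); k[y0:y1,x0:x1]=1; m&=k
    cs=max(cv2.findContours(m,cv2.RETR_EXTERNAL,cv2.CHAIN_APPROX_NONE)[0],key=cv2.contourArea)[:,0]
    W=c.plane(cs,.006); print(c.name,"extent",W.min(0),W.max(0))
    ap=cv2.approxPolyDP(cs.astype(np.float32)[:,None],4,True)[:,0]
    for a,b in zip(ap,np.roll(ap,-1,0)):
        d=(b-a)/np.linalg.norm(b-a); r=cs-a; s=r@d; q=np.abs(r@[-d[1],d[0]]); L=np.linalg.norm(b-a)
        sel=(q<2.5)&(s>3)&(s<L-3)
        if sel.sum()>12:
            v=cv2.fitLine(W[sel].astype(np.float32),cv2.DIST_HUBER,0,1e-4,1e-4).ravel(); print("edge",a,b,"angle",np.degrees(np.arctan2(v[1],v[0])).round(2),"pt",v[2:])
    pm=((g<90)&(k>0)).astype(np.uint8); l=cv2.connectedComponents(pm)[1]; lab=l[200,214] if c is T else l[362,285]; reg=l==lab; v,u=np.nonzero(reg); print("pad",reg.sum(),(u.min(),u.max(),v.min(),v.max()),c.plane(cen(reg),.006))
    e=hullc(c,[(34,0)],(.529,.316),.006); print(e,cen(reg))
```

```text
top best 101 0.966 [0.34 0.47 0.65 0.84 0.97 0.88 0.7  0.51]
side best 98 0.747 [0.2  0.24 0.41 0.62 0.74 0.57 0.36 0.22]
top extent [0.4699 0.2616] [0.6086 0.3761]
edge [235. 172.] [197. 175.] angle -88.44 pt [0.5993 0.3296]
edge [197. 175.] [193. 218.] angle 0.79 pt [0.5345 0.3745]
edge [193. 218.] [232. 219.] angle 86.01 pt [0.4729 0.3199]
edge [232. 219.] [235. 172.] angle 0.09 pt [0.5404 0.2641]
pad 383 (np.int64(204), np.int64(225), np.int64(189), np.int64(210)) [[0.5269 0.3178]]
[215.1232 199.2139] [214.4204 199.8747]
side extent [0.4447 0.2299] [0.7256 0.411 ]
edge [195. 325.] [195. 398.] angle -63.71 pt [0.6936 0.3496]
edge [195. 398.] [294. 398.] angle 12.23 pt [0.5746 0.3918]
edge [294. 398.] [268. 390.] angle -0.74 pt [0.5179 0.3746]
edge [268. 390.] [324. 398.] angle 3.94 pt [0.4998 0.3697]
edge [324. 398.] [324. 325.] angle -77.55 pt [0.4603 0.2929]
edge [324. 325.] [251. 325.] angle 12.3 pt [0.5455 0.2455]
edge [254. 338.] [240. 373.] angle 88.28 pt [0.602  0.3204]
edge [239. 383.] [201. 376.] angle 1.19 pt [0.6349 0.3733]
edge [201. 376.] [214. 373.] angle 0.09 pt [0.6593 0.3691]
edge [198. 349.] [226. 357.] angle -0.63 pt [0.668  0.3316]
edge [226. 357.] [234. 340.] angle 89.35 pt [0.6372 0.3137]
pad 687 (np.int64(268), np.int64(302), np.int64(344), np.int64(375)) [[0.5347 0.3115]]
[285.1948 361.71  ] [283.0378 358.0786]
```

```bash
python3 -m handwheel '[{"dx":3.6,"dy":-3.9,"dz":0,"wx":0,"wy":0,"wz":0,"claw":100},{"dx":3.6,"dy":-3.9,"dz":0,"wx":0,"wy":0,"wz":0,"claw":100},{"dx":3.6,"dy":-3.9,"dz":0,"wx":0,"wy":0,"wz":0,"claw":100},{"dx":3.4,"dy":-3.9,"dz":2,"wx":0,"wy":0,"wz":0,"claw":100},{"dx":0,"dy":0,"dz":5,"wx":0,"wy":0,"wz":0,"claw":100},{"dx":0,"dy":0,"dz":3,"wx":0,"wy":0,"wz":0,"claw":100},{"dx":0,"dy":0,"dz":0,"wx":0,"wy":0,"wz":0,"claw":100},{"dx":0,"dy":0,"dz":0,"wx":0,"wy":0,"wz":0,"claw":100}]' 40
python3 - <<'E'
from h import *
go(.457,-.268,.035,np.pi)
S=Cam("side")
print([(m["p"],cen(m["region"])) for m in S.masks("canister_mid")], hullc(S,CAN,(.4555,-.2678)))
E
```

```text
clock: 29.62
position: [0.4583, -0.2674, 0.1593]
tool_rot: [-3.141, 0.001, -3.142]
force: [0.2, -0.3, 1.1]
grip_width: 0.0851
finger_force: 0.0
wz 0.0 then at yaw 3.141592653589793
cm dx 0.13 dy -0.06 dz 12.43
[(0.66, array([367.5320122, 161.8125   ])), (0.53, array([268.06206897, 178.83103448]))] [367.93626012 162.75034958]
```

```bash
python3 -m handwheel '[{"dx":0.1,"dy":0,"dz":5,"wx":0,"wy":0,"wz":0,"claw":100},{"dx":0,"dy":0,"dz":4.5,"wx":0,"wy":0,"wz":0,"claw":100},{"dx":0,"dy":0,"dz":2.8,"wx":0,"wy":0,"wz":0,"claw":100},{"dx":0,"dy":0,"dz":0,"wx":0,"wy":0,"wz":0,"claw":100},{"dx":0,"dy":0,"dz":0,"wx":0,"wy":0,"wz":0,"claw":50},{"dx":0,"dy":0,"dz":0,"wx":0,"wy":0,"wz":0,"claw":50},{"dx":0,"dy":0,"dz":0,"wx":0,"wy":0,"wz":0,"claw":50},{"dx":0,"dy":0,"dz":0,"wx":0,"wy":0,"wz":0,"claw":50}]' 40
python3 -m handwheel '[{"dx":0,"dy":0,"dz":0,"wx":0,"wy":0,"wz":0,"claw":50},{"dx":0,"dy":0,"dz":-2,"wx":0,"wy":0,"wz":0,"claw":50},{"dx":0,"dy":0,"dz":-4,"wx":0,"wy":0,"wz":0,"claw":50},{"dx":0,"dy":0,"dz":-5,"wx":0,"wy":0,"wz":0,"claw":50},{"dx":0,"dy":0,"dz":-5,"wx":0,"wy":0,"wz":0,"claw":50},{"dx":0,"dy":0,"dz":0,"wx":0,"wy":0,"wz":0,"claw":50}]' 40
python3 -c "
from h import *
go(.531,.317,.2,np.pi-np.radians(100.5))
go(.46,.1,.2)"
```

```text
clock: 30.72
position: [0.4573, -0.268, 0.0371]
tool_rot: [-3.14, 0.003, 3.141]
force: [-0.7, -0.9, 8.8]
grip_width: 0.059
finger_force: 41.1
clock: 31.48
position: [0.4579, -0.2684, 0.1998]
tool_rot: [-3.139, 0.007, 3.141]
force: [0.8, 0.2, -3.5]
grip_width: 0.059
finger_force: 44.7
wz 1.753 then at yaw 1.3875367553354918
cm dx 58.89 dy -3.48 dz -0.02
cm dx -0.17 dy 36.84 dz -0.02
```

```bash
python3 -m handwheel '[{"dx":-0.7,"dy":3,"dz":0,"wx":0,"wy":0,"wz":0,"claw":50},{"dx":-0.7,"dy":5.5,"dz":0,"wx":0,"wy":0,"wz":0,"claw":50},{"dx":-0.7,"dy":5.5,"dz":0,"wx":0,"wy":0,"wz":0,"claw":50},{"dx":-0.7,"dy":5.5,"dz":0,"wx":0,"wy":0,"wz":0,"claw":50},{"dx":-0.7,"dy":5.5,"dz":0,"wx":0,"wy":0,"wz":0,"claw":50},{"dx":-0.7,"dy":5.5,"dz":0,"wx":0,"wy":0,"wz":0,"claw":50},{"dx":-0.7,"dy":5.5,"dz":0,"wx":0,"wy":0,"wz":0,"claw":50},{"dx":-0.7,"dy":5.5,"dz":0,"wx":0,"wy":0,"wz":0,"claw":50}]' 40
python3 -m handwheel '[{"dx":-0.7,"dy":5.5,"dz":0,"wx":0,"wy":0,"wz":0,"claw":50},{"dx":-0.7,"dy":5.5,"dz":0,"wx":0,"wy":0,"wz":0,"claw":50},{"dx":-0.3,"dy":4,"dz":0,"wx":0,"wy":0,"wz":0,"claw":50},{"dx":0,"dy":0,"dz":0,"wx":0,"wy":0,"wz":0.175,"claw":50},{"dx":0,"dy":0,"dz":0,"wx":0,"wy":0,"wz":0.175,"claw":50},{"dx":0,"dy":0,"dz":0,"wx":0,"wy":0,"wz":0.175,"claw":50},{"dx":0,"dy":0,"dz":0,"wx":0,"wy":0,"wz":0.175,"claw":50},{"dx":0,"dy":0,"dz":0,"wx":0,"wy":0,"wz":0.175,"claw":50}]' 40
python3 -m handwheel '[{"dx":0,"dy":0,"dz":0,"wx":0,"wy":0,"wz":0.175,"claw":50},{"dx":0,"dy":0,"dz":0,"wx":0,"wy":0,"wz":0.175,"claw":50},{"dx":0,"dy":0,"dz":0,"wx":0,"wy":0,"wz":0.175,"claw":50},{"dx":0,"dy":0,"dz":0,"wx":0,"wy":0,"wz":0.175,"claw":50},{"dx":0,"dy":0,"dz":0,"wx":0,"wy":0,"wz":0.175,"claw":50},{"dx":0,"dy":0,"dz":0,"wx":0,"wy":0,"wz":0,"claw":50},{"dx":0,"dy":0,"dz":0,"wx":0,"wy":0,"wz":0,"claw":50}]' 40
python3 -c "
from h import *
print(monitor.observe()['qpos'].round(2))
go(.531,.317,.0435,np.pi-np.radians(100.5))"
```

```text
clock: 32.48
position: [0.5123, 0.1492, 0.1952]
tool_rot: [3.142, -0.0, 3.141]
force: [1.4, 0.0, -2.6]
grip_width: 0.0592
finger_force: 44.6
clock: 33.48
position: [0.5294, 0.2973, 0.195]
tool_rot: [-3.141, -0.0, 2.26]
force: [0.0, -0.7, -3.2]
grip_width: 0.0586
finger_force: 44.4
clock: 34.35
position: [0.5296, 0.2974, 0.1951]
tool_rot: [-3.141, 0.0, 1.395]
force: [-0.1, 0.5, -1.7]
grip_width: 0.059
finger_force: 44.4
[-0.97  0.6   0.55  1.71 -0.37  0.95 -0.46]
wz 0.007 then at yaw 1.3875367553354918
cm dx 1.95 dy -0.22 dz 15.16
```

```bash
python3 -m handwheel '[{"dx":1.95,"dy":-0.2,"dz":0,"wx":0,"wy":0,"wz":0,"claw":50},{"dx":0,"dy":0,"dz":5,"wx":0,"wy":0,"wz":0,"claw":50},{"dx":0,"dy":0,"dz":5,"wx":0,"wy":0,"wz":0,"claw":50},{"dx":0,"dy":0,"dz":3,"wx":0,"wy":0,"wz":0,"claw":50},{"dx":0,"dy":0,"dz":1,"wx":0,"wy":0,"wz":0,"claw":50},{"dx":0,"dy":0,"dz":0.5,"wx":0,"wy":0,"wz":0,"claw":50},{"dx":0,"dy":0,"dz":0,"wx":0,"wy":0,"wz":0,"claw":50},{"dx":0,"dy":0,"dz":0,"wx":0,"wy":0,"wz":0,"claw":50}]' 40
python3 - <<'E'
from h import *
go(.531,.317,.0435,np.pi-np.radians(100.5))
T,S=cam2()
a,b=T.im[130:240,170:290],S.im[280:400,200:330]
cv2.imwrite("pics/c9.png",np.hstack([cv2.resize(a,(393,360),interpolation=cv2.INTER_CUBIC),cv2.resize(b,(390,360),interpolation=cv2.INTER_CUBIC)]))
E
```

```text
clock: 35.35
position: [0.5317, 0.3173, 0.0513]
tool_rot: [3.141, -0.001, 1.391]
force: [-0.2, 0.8, -2.1]
grip_width: 0.0592
finger_force: 44.5
wz 0.003 then at yaw 1.3875367553354918
cm dx -0.05 dy -0.07 dz 0.78
```

View pics/c9.png

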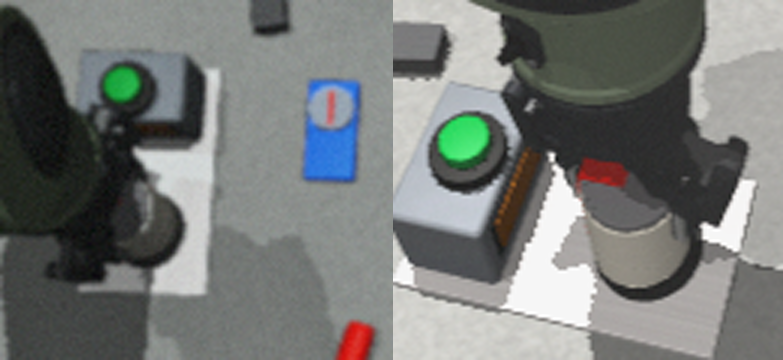

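```bash
python3 -m handwheel '[{"dx":0,"dy":0,"dz":0.4,"wx":0,"wy":0,"wz":0,"claw":50},{"dx":0,"dy":0,"dz":0.3,"wx":0,"wy":0,"wz":0,"claw":50},{"dx":0,"dy":0,"dz":0.1,"wx":0,"wy":0,"wz":0,"claw":50},{"dx":0,"dy":0,"dz":0,"wx":0,"wy":0,"wz":0,"claw":50}]' 40
python3 -m handwheel '[{"dx":0,"dy":0,"dz":0,"wx":0,"wy":0,"wz":0,"claw":85},{"dx":0,"dy":0,"dz":0,"wx":0,"wy":0,"wz":0,"claw":85},{"dx":0,"dy":0,"dz":0,"wx":0,"wy":0,"wz":0,"claw":85},{"dx":0,"dy":0,"dz":-4,"wx":0,"wy":0,"wz":0,"claw":85},{"dx":0,"dy":0,"dz":-5,"wx":0,"wy":0,"wz":0,"claw":85},{"dx":0,"dy":0,"dz":-5,"wx":0,"wy":0,"wz":0,"claw":85},{"dx":-4,"dy":0,"dz":0,"wx":0,"wy":0,"wz":0,"claw":85},{"dx":-5,"dy":0,"dz":0,"wx":0,"wy":0,"wz":0,"claw":85}]' 40
python3 -m handwheel '[{"dx":-5,"dy":0,"dz":0,"wx":0,"wy":0,"wz":0,"claw":85},{"dx":-4,"dy":0,"dz":0,"wx":0,"wy":0,"wz":0,"claw":85},{"dx":0,"dy":0,"dz":0,"wx":0,"wy":0,"wz":0,"claw":85}]' 40
python3 - <<'E'
from h import *
T,S=cam2()
b=[m for m in T.masks("canister_mid") if m["p"]>.4]; k=[m for m in S.masks("canister_mid") if m["p"]>.4]
print("canister"); pair([(cen(m["region"]),m["p"]) for m in b],[(cen(m["region"]),) for m in k],T,S,CAN,.006)
cv2.imwrite("pics/top1.png",T.im); cv2.imwrite("pics/side1.png",S.im)
a,b=T.im[130:240,170:290],S.im[280:400,200:330]
cv2.imwrite("pics/c10.png",np.hstack([cv2.resize(a,(393,360),interpolation=cv2.INTER_CUBIC),cv2.resize(b,(390,360),interpolation=cv2.INTER_CUBIC)]))
E
```

```text
clock: 35.95
position: [0.5313, 0.3171, 0.0432]
tool_rot: [-3.141, -0.001, 1.391]
force: [-7.9, -1.6, 18.8]
grip_width: 0.0595
finger_force: 46.7
clock: 36.95
position: [0.515, 0.2281, 0.1826]
tool_rot: [3.141, -0.001, 1.392]
force: [0.4, -0.2, -0.8]
grip_width: 0.0724
finger_force: 0.0
clock: 37.33
position: [0.4988, 0.1371, 0.1827]
tool_rot: [3.141, 0.0, 1.387]
force: [-0.4, 1.1, 0.4]
grip_width: 0.0726
finger_force: 0.0
canister
```

View pics/c10.png

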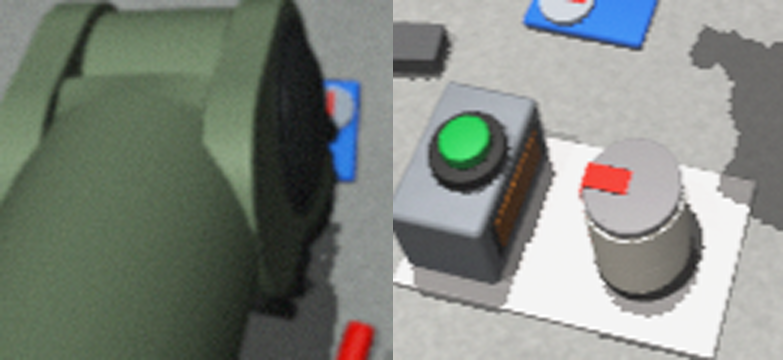

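```bash
python3 -m handwheel '[{"dx":-5,"dy":0,"dz":-2,"wx":0,"wy":0,"wz":0,"claw":85},{"dx":-5,"dy":0,"dz":-2,"wx":0,"wy":0,"wz":0,"claw":85},{"dx":-5,"dy":0,"dz":0,"wx":0,"wy":0,"wz":0,"claw":85},{"dx":-5,"dy":0,"dz":0,"wx":0,"wy":0,"wz":0,"claw":85},{"dx":-5,"dy":0,"dz":0,"wx":0,"wy":0,"wz":0,"claw":85},{"dx":0,"dy":0,"dz":0,"wx":0,"wy":0,"wz":0,"claw":85}]' 40
python3 - <<'E'
from h import *
np.set_printoptions(precision=4,suppress=True)
T,S=cam2()
cv2.imwrite("pics/top1.png",T.im); cv2.imwrite("pics/side1.png",S.im)
old={"top":cv2.imread("pics/top0.png"),"side":cv2.imread("pics/side0.png")}
for c,g,roi in ((T,(214,200),(195,178,236,222)),(S,(285,362),(250,325,325,398))):
    gr=cv2.cvtColor(old[c.name],cv2.COLOR_BGR2GRAY); m=(gr<120).astype(np.uint8); k=np.zeros_like(m); k[roi[1]:roi[3],roi[0]:roi[2]]=1; m&=k
    l=cv2.connectedComponents(m)[1]; reg=l==l[g[1],g[0]]; v,u=np.nonzero(reg)
    print("pad",c.name,reg.sum(),(u.min(),u.max(),v.min(),v.max()),cen(reg),"->",fit([(c,cen(reg))],[(34,0)],(.53,.316),.006)[0])
    for q in c.masks("canister_mid")[:3]:
        if q["p"]>.3: print("can",c.name,q["p"],q["rect"],cen(q["region"]),"->",fit([(c,cen(q["region"]))],CAN,(.53,.316),.006)[0])
    # fine grid: top lid red
    i=c.im.astype(float); red=np.clip(i[:,:,2]-np.maximum(i[:,:,0],i[:,:,1]),0,None); red[red<40]=0
    x0,y0,x1,y1=(195,165,240,225) if c is T else (255,320,300,375)
    w=red[y0:y1,x0:x1]; vv,uu=np.mgrid[y0:y1,x0:x1]; s=w.sum(); print("red",c.name,s,(w*uu).sum()/s,(w*vv).sum()/s,"world z.086",c.plane([(w*uu).sum()/s,(w*vv).sum()/s],.086))
a,b=T.im[140:230,180:260],S.im[310:390,240:330]
cv2.imwrite("pics/c11.png",np.hstack([cv2.resize(a,(400,450),interpolation=cv2.INTER_CUBIC),cv2.resize(b,(400,450),interpolation=cv2.INTER_CUBIC)]))
E
```

```text
clock: 38.28
position: [0.4539, -0.1087, 0.2225]
tool_rot: [3.141, 0.001, 1.387]
force: [0.6, 1.3, 0.6]
grip_width: 0.0726
finger_force: 0.0
pad top 431 (np.int64(203), np.int64(226), np.int64(188), np.int64(211)) [214.3898 199.8956] -> [0.527 0.318]
can top 0.65 [193.9, 185.1, 31.2, 24.9] [208.9628 195.6312] -> [0.5312 0.3187]
red top 8331.0 204.75657184011524 187.71840115232266 world z.086 [[0.5461 0.3196]]
pad side 1015 (np.int64(267), np.int64(303), np.int64(344), np.int64(380)) [284.7833 361.7635] -> [0.5297 0.3163]
can side 0.91 [262.3, 324.9, 37.6, 51.3] [281.2877 351.0788] -> [0.5326 0.3175]
red side 21861.0 270.6338227894424 339.01642193861215 world z.086 [[0.549  0.3173]]
```

View pics/c11.png

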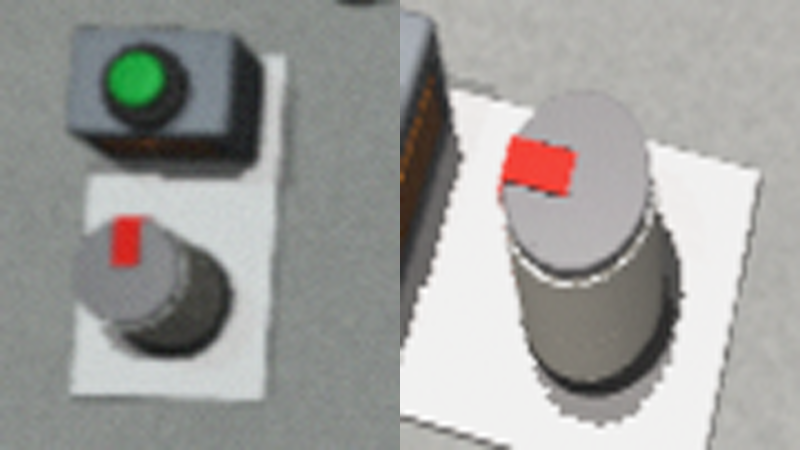

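Both views agree that the canister stands about 3.5 mm too far toward the window and about 1 mm toward +y. The stripe's angle is within about 2°. I'll regrip it and shift it back.

```bash
python3 -m handwheel '[{"dx":5.4,"dy":0,"dz":0,"wx":0,"wy":0,"wz":0,"claw":90},{"dx":5.4,"dy":0,"dz":0,"wx":0,"wy":0,"wz":0,"claw":90},{"dx":5.4,"dy":0,"dz":0,"wx":0,"wy":0,"wz":0,"claw":90},{"dx":5.4,"dy":0,"dz":0,"wx":0,"wy":0,"wz":0,"claw":90},{"dx":5.4,"dy":0,"dz":0,"wx":0,"wy":0,"wz":0,"claw":90},{"dx":5.4,"dy":0,"dz":0,"wx":0,"wy":0,"wz":0,"claw":90},{"dx":5.4,"dy":0,"dz":0,"wx":0,"wy":0,"wz":0,"claw":90},{"dx":5.4,"dy":0,"dz":0,"wx":0,"wy":0,"wz":0,"claw":90}]' 40
python3 -m handwheel '[{"dx":0,"dy":0,"dz":4,"wx":0,"wy":0,"wz":0,"claw":90},{"dx":0,"dy":0,"dz":2,"wx":0,"wy":0,"wz":0,"claw":90},{"dx":0,"dy":0,"dz":0,"wx":0,"wy":0,"wz":0,"claw":90},{"dx":0,"dy":0,"dz":0,"wx":0,"wy":0,"wz":0,"claw":90}]' 40
python3 -c "
from h import *
go(.5313,.3171,.0432,1.391)"
```

```text
clock: 39.48
position: [0.5308, 0.3224, 0.222]
tool_rot: [-3.141, 0.0, 1.393]
force: [1.4, -0.1, 1.2]
grip_width: 0.077
finger_force: 0.0
clock: 39.98
position: [0.5317, 0.3197, 0.1631]
tool_rot: [3.141, -0.001, 1.392]
force: [0.8, -0.2, 0.4]
grip_width: 0.0769
finger_force: 0.0
wz 0.001 then at yaw 1.391
cm dx -0.26 dy 0.00 dz 11.99
```

```bash
python3 -m handwheel '[{"dx":-0.2,"dy":0,"dz":4,"wx":0,"wy":0,"wz":0,"claw":90},{"dx":0,"dy":0,"dz":4,"wx":0,"wy":0,"wz":0,"claw":90},{"dx":0,"dy":0,"dz":3.7,"wx":0,"wy":0,"wz":0,"claw":90},{"dx":0,"dy":0,"dz":0,"wx":0,"wy":0,"wz":0,"claw":90},{"dx":0,"dy":0,"dz":0,"wx":0,"wy":0,"wz":0,"claw":50},{"dx":0,"dy":0,"dz":0,"wx":0,"wy":0,"wz":0,"claw":50},{"dx":0,"dy":0,"dz":0,"wx":0,"wy":0,"wz":0,"claw":50},{"dx":0,"dy":0,"dz":0,"wx":0,"wy":0,"wz":0,"claw":50}]' 40
python3 -m handwheel '[{"dx":0,"dy":0,"dz":-0.7,"wx":0,"wy":0,"wz":0,"claw":50},{"dx":0,"dy":0,"dz":0,"wx":0,"wy":0,"wz":0,"claw":50}]' 40
python3 -c "
from h import *
go(.5313-.0035,.3171-.001,.05,1.391)"
```

```text
clock: 40.98
position: [0.5323, 0.3176, 0.0475]
tool_rot: [3.14, -0.002, 1.391]
force: [-2.9, -0.8, 10.1]
grip_width: 0.0589
finger_force: 44.3
clock: 41.22
position: [0.5318, 0.3174, 0.0536]
tool_rot: [3.14, -0.001, 1.391]
force: [-0.0, 0.2, -2.8]
grip_width: 0.0592
finger_force: 43.6
wz -0.0 then at yaw 1.391
cm dx -0.20 dy -0.37 dz 0.36
```

```bash
python3 -m handwheel '[{"dx":-0.15,"dy":-0.36,"dz":0,"wx":0,"wy":0,"wz":0,"claw":50},{"dx":0,"dy":0,"dz":0,"wx":0,"wy":0,"wz":0,"claw":50},{"dx":0,"dy":0,"dz":0.4,"wx":0,"wy":0,"wz":0,"claw":50},{"dx":0,"dy":0,"dz":0.2,"wx":0,"wy":0,"wz":0,"claw":50},{"dx":0,"dy":0,"dz":0,"wx":0,"wy":0,"wz":0,"claw":50}]' 40
python3 -m handwheel '[{"dx":0,"dy":0,"dz":0,"wx":0,"wy":0,"wz":0,"claw":85},{"dx":0,"dy":0,"dz":0,"wx":0,"wy":0,"wz":0,"claw":85},{"dx":0,"dy":0,"dz":0,"wx":0,"wy":0,"wz":0,"claw":85},{"dx":0,"dy":0,"dz":-4,"wx":0,"wy":0,"wz":0,"claw":85},{"dx":0,"dy":0,"dz":-5,"wx":0,"wy":0,"wz":0,"claw":85},{"dx":0,"dy":0,"dz":-5,"wx":0,"wy":0,"wz":0,"claw":60},{"dx":-4,"dy":0,"dz":-1,"wx":0,"wy":0,"wz":0,"claw":20},{"dx":-5,"dy":0,"dz":0,"wx":0,"wy":0,"wz":0,"claw":0}]' 40
python3 -m handwheel '[{"dx":-5,"dy":0,"dz":0,"wx":0,"wy":0,"wz":0,"claw":0},{"dx":-5,"dy":0,"dz":0,"wx":0,"wy":0,"wz":0,"claw":0},{"dx":-5,"dy":0,"dz":0,"wx":0,"wy":0,"wz":0,"claw":0},{"dx":-5,"dy":0,"dz":0,"wx":0,"wy":0,"wz":0,"claw":0},{"dx":-5,"dy":0,"dz":0,"wx":0,"wy":0,"wz":0,"claw":0},{"dx":-5,"dy":0,"dz":0,"wx":0,"wy":0,"wz":0,"claw":0},{"dx":0,"dy":0,"dz":0,"wx":0,"wy":0,"wz":0,"claw":0}]' 40
cat > chk.py <<'E'
from h import *
np.set_printoptions(precision=4,suppress=True)
T,S=cam2()
for c in (T,S):
    for q in c.masks("canister_mid")[:3]:
        if q["p"]>.3: print("can",c.name,q["p"],q["rect"],cen(q["region"]),"->",fit([(c,cen(q["region"]))],CAN,(.53,.316),.006)[0])
    i=c.im.astype(float); red=np.clip(i[:,:,2]-np.maximum(i[:,:,0],i[:,:,1]),0,None); red[red<40]=0
    x0,y0,x1,y1=(195,165,240,225) if c is T else (255,320,300,375)
    w=red[y0:y1,x0:x1]; vv,uu=np.mgrid[y0:y1,x0:x1]; s=w.sum(); print("red",c.name,"world z.086",c.plane([(w*uu).sum()/s,(w*vv).sum()/s],.086))
a,b=T.im[140:230,180:260],S.im[310:390,240:330]
cv2.imwrite("pics/c12.png",np.hstack([cv2.resize(a,(400,450),interpolation=cv2.INTER_CUBIC),cv2.resize(b,(400,450),interpolation=cv2.INTER_CUBIC)]))
E
python3 chk.py
```

```text
clock: 41.85
position: [0.5275, 0.3162, 0.0474]
tool_rot: [-3.141, -0.001, 1.391]
force: [-10.6, -3.9, 27.4]
grip_width: 0.0589
finger_force: 46.3
clock: 42.85
position: [0.5114, 0.2273, 0.1971]
tool_rot: [3.14, -0.001, 1.392]
force: [0.3, -0.3, -0.6]
grip_width: 0.0179
finger_force: 0.0
clock: 43.72
position: [0.4569, -0.071, 0.1966]
tool_rot: [3.141, 0.0, 1.385]
force: [1.4, 0.6, 1.0]
grip_width: -0.0005
finger_force: 0.0
can top 0.59 [196.8, 185.3, 29.0, 26.1] [209.7258 197.2048] -> [0.5268 0.3163]
red top world z.086 [[0.5424 0.3181]]
red side world z.086 [[0.5449 0.316 ]]
```

View pics/c12.png

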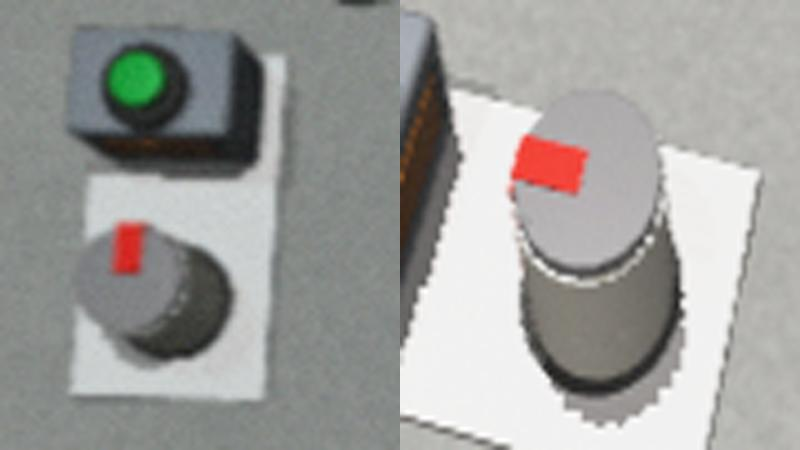

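The canister is now centred: the dark ring is even at both flanks in the side crop, and the stripe runs parallel to the plate's long edges. Next is the button.

```bash
python3 -m handwheel '[{"dx":5.2,"dy":1.3,"dz":0,"wx":0,"wy":0,"wz":0,"claw":0},{"dx":5.2,"dy":1.3,"dz":0,"wx":0,"wy":0,"wz":0,"claw":0},{"dx":5.2,"dy":1.3,"dz":0,"wx":0,"wy":0,"wz":0,"claw":0},{"dx":5.2,"dy":1.3,"dz":0,"wx":0,"wy":0,"wz":0,"claw":0},{"dx":5.2,"dy":1.3,"dz":0,"wx":0,"wy":0,"wz":0,"claw":0},{"dx":5.2,"dy":1.3,"dz":0,"wx":0,"wy":0,"wz":0,"claw":0},{"dx":5.2,"dy":1.3,"dz":0,"wx":0,"wy":0,"wz":0,"claw":0},{"dx":5.2,"dy":1.3,"dz":0,"wx":0,"wy":0,"wz":0,"claw":0}]' 40
python3 -m handwheel '[{"dx":0,"dy":0,"dz":4,"wx":0,"wy":0,"wz":0,"claw":0},{"dx":0,"dy":0,"dz":1,"wx":0,"wy":0,"wz":0,"claw":0},{"dx":0,"dy":0,"dz":0,"wx":0,"wy":0,"wz":0,"claw":0},{"dx":0,"dy":0,"dz":0,"wx":0,"wy":0,"wz":0,"claw":0}]' 40
python3 - <<'E'
from h import *
go(.636,.3175,.1,1.385)
T,S=cam2()
a,b=T.im[60:220,180:340],S.im[240:400,170:330]
cv2.imwrite("pics/c13.png",np.hstack([cv2.resize(a,(400,400),interpolation=cv2.INTER_CUBIC),cv2.resize(b,(400,400),interpolation=cv2.INTER_CUBIC)]))
E
```

```text
clock: 44.92
position: [0.6341, 0.3264, 0.1959]
tool_rot: [-3.141, 0.0, 1.393]
force: [-0.0, -1.0, 0.6]
grip_width: 0.0001
finger_force: 0.0
clock: 45.42
position: [0.635, 0.323, 0.1479]
tool_rot: [3.14, -0.001, 1.39]
force: [-1.2, 0.1, -0.6]
grip_width: 0.0001
finger_force: 0.0
wz 0.005 then at yaw 1.385
cm dx -0.52 dy 0.20 dz 4.79
```

View pics/c13.png

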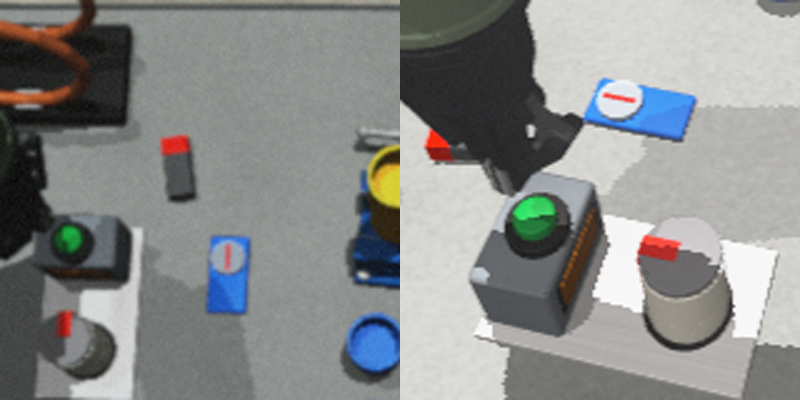

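```bash
python3 -c "
from h import *
T,S=cam2()
print(blobs(S,(14,90,50),(35,255,255),100,(240,130,300,225)),blobs(S,(5,120,60),(17,255,255),100,(300,110,360,160)))
print([b[1] for b in blobs(S,(14,90,50),(35,255,255),300,(150,110,480,330))])"
python3 -m handwheel '[{"dx":-0.5,"dy":0.1,"dz":3,"wx":0,"wy":0,"wz":0,"claw":0},{"dx":0,"dy":0,"dz":1.5,"wx":0,"wy":0,"wz":0,"claw":0},{"dx":0,"dy":0,"dz":0,"wx":0,"wy":0,"wz":0,"claw":0}]' 40
python3 -m handwheel '[{"dx":0,"dy":0,"dz":0.5,"wx":0,"wy":0,"wz":0,"claw":0},{"dx":0,"dy":0,"dz":0.5,"wx":0,"wy":0,"wz":0,"claw":0},{"dx":0,"dy":0,"dz":0.4,"wx":0,"wy":0,"wz":0,"claw":0},{"dx":0,"dy":0,"dz":0,"wx":0,"wy":0,"wz":0,"claw":0}]' 40
```

```text
[(array([265.9167166 , 178.16716597]), (250, 146, 31, 69), 1500.0)] [(array([331.16245487, 138.45848375]), (321, 129, 21, 18), 224.5)]
[(250, 146, 31, 69)]
clock: 46.0
position: [0.6341, 0.3179, 0.1006]
tool_rot: [-3.14, 0.001, 1.391]
force: [-0.3, -0.1, -0.1]
grip_width: -0.0001
finger_force: 0.0
clock: 46.5
position: [0.6355, 0.3184, 0.0905]
tool_rot: [3.14, -0.002, 1.391]
force: [-10.9, -3.7, 38.0]
grip_width: 0.0001
finger_force: 19.1
```

```bash
for i in 1; do
python3 -m handwheel '[{"dx":0,"dy":0,"dz":-0.3,"wx":0,"wy":0,"wz":0,"claw":0},{"dx":0,"dy":0,"dz":0,"wx":0,"wy":0,"wz":0,"claw":0},{"dx":0,"dy":0,"dz":0,"wx":0,"wy":0,"wz":0,"claw":0}]' 
python3 -m handwheel '[{"dx":0,"dy":0,"dz":-0.2,"wx":0,"wy":0,"wz":0,"claw":0},{"dx":0,"dy":0,"dz":0,"wx":0,"wy":0,"wz":0,"claw":0},{"dx":0,"dy":0,"dz":0,"wx":0,"wy":0,"wz":0,"claw":0}]' 
python3 -m handwheel '[{"dx":0,"dy":0,"dz":-0.2,"wx":0,"wy":0,"wz":0,"claw":0},{"dx":0,"dy":0,"dz":0,"wx":0,"wy":0,"wz":0,"claw":0},{"dx":0,"dy":0,"dz":0,"wx":0,"wy":0,"wz":0,"claw":0}]' 
python3 -m handwheel '[{"dx":0,"dy":0,"dz":-0.2,"wx":0,"wy":0,"wz":0,"claw":0},{"dx":0,"dy":0,"dz":0,"wx":0,"wy":0,"wz":0,"claw":0},{"dx":0,"dy":0,"dz":0,"wx":0,"wy":0,"wz":0,"claw":0}]' 
done | grep -E "position|force"
```

```text
position: [0.6352, 0.3183, 0.0911]
force: [1.0, -0.0, 8.7]
finger_force: 4.6
position: [0.6347, 0.3181, 0.0923]
force: [2.6, 1.8, 3.8]
finger_force: 2.1
position: [0.6345, 0.3179, 0.0942]
force: [1.5, 1.4, 3.4]
finger_force: 1.5
position: [0.6344, 0.3179, 0.0962]
force: [-1.5, -0.3, 1.7]
finger_force: 0.9
```

The hard stop is at z 0.0905, with about 6 mm of soft spring travel above it, so the button went fully down. I'll clear off and run a last check.

```bash
python3 -m handwheel '[{"dx":0,"dy":0,"dz":-3,"wx":0,"wy":0,"wz":0,"claw":0},{"dx":0,"dy":0,"dz":-4,"wx":0,"wy":0,"wz":0,"claw":0},{"dx":0,"dy":0,"dz":-4,"wx":0,"wy":0,"wz":0,"claw":0},{"dx":-4,"dy":-4,"dz":0,"wx":0,"wy":0,"wz":0,"claw":0},{"dx":-4,"dy":-4,"dz":0,"wx":0,"wy":0,"wz":0,"claw":0},{"dx":-5,"dy":-2,"dz":0,"wx":0,"wy":0,"wz":0,"claw":0},{"dx":-5,"dy":0,"dz":0,"wx":0,"wy":0,"wz":0,"claw":0},{"dx":-5,"dy":0,"dz":0,"wx":0,"wy":0,"wz":0,"claw":0}]'
python3 -m handwheel '[{"dx":-5,"dy":0,"dz":0,"wx":0,"wy":0,"wz":0,"claw":0},{"dx":-5,"dy":0,"dz":0,"wx":0,"wy":0,"wz":0,"claw":0},{"dx":-5,"dy":0,"dz":0,"wx":0,"wy":0,"wz":0,"claw":0},{"dx":0,"dy":0,"dz":0,"wx":0,"wy":0,"wz":0,"claw":0}]'
python3 chk.py; python3 -c "
from h import *
T,S=cam2()
print([b[1] for b in blobs(S,(14,90,50),(35,255,255),300,(150,110,480,330))],blobs(S,(5,120,60),(17,255,255),100,(300,110,360,160)))
pair(blobs(T,(45,120,60),(85,255,255),30,(180,130,250,180)),blobs(S,(45,120,60),(85,255,255),30,(190,300,260,350)),T,S,[(15,14),(15,18)],.075)
o=cv2.imread('pics/side0.png'); d=(cv2.absdiff(o,S.im).max(2)>60).astype(np.uint8); d=cv2.morphologyEx(d,cv2.MORPH_OPEN,np.ones((3,3)))
print([cv2.boundingRect(c) for c in cv2.findContours(d,0,2)[0] if cv2.contourArea(c)>25])"
```

```text
clock: 49.0
position: [0.4941, 0.1083, 0.2063]
tool_rot: [-3.141, -0.0, 1.391]
force: [1.8, -0.4, -0.4]
grip_width: 0.0002
finger_force: 0.0
clock: 49.5
position: [0.4671, -0.0414, 0.2065]
tool_rot: [-3.142, 0.0, 1.385]
force: [1.2, 1.4, 0.3]
grip_width: -0.0
finger_force: 0.0
can top 0.78 [194.6, 182.9, 29.6, 26.7] [209.5502 197.2702] -> [0.5267 0.3167]
red top world z.086 [[0.5424 0.3181]]
can side 0.66 [262.5, 327.7, 40.3, 51.8] [283.3131 350.7078] -> [0.5292 0.3161]
red side world z.086 [[0.545 0.316]]
[(250, 146, 31, 69)] [(array([328.34868421, 140.68421053]), (321, 134, 17, 13), 122.5)]
[206.8 155.4] ((201, 150, 12, 12), 88.0) -> [0.6346 0.3165] [ 0.83 -0.58  0.29  0.71] top-only [0.633  0.3186]
[(277, 368, 27, 17), (568, 335, 55, 65), (265, 331, 31, 26), (517, 292, 26, 27), (607, 279, 15, 21), (308, 254, 31, 46), (336, 236, 206, 164), (354, 226, 14, 5), (277, 205, 9, 11), (306, 160, 24, 34), (251, 147, 30, 51), (321, 126, 66, 86), (539, 119, 42, 80), (581, 117, 7, 10), (327, 108, 21, 19), (336, 53, 52, 27), (592, 0, 48, 154), (403, 0, 13, 10)]
```

```bash
python3 -c "
from workcell import job_done
print(job_done())"
```

```text
the job is handed in; nothing more can be done
None
```

The batch is made up and handed in: cap knob-up in the tray, all three brass housings nested home in the vise, canister centred on the pad with its stripe to the window, and the button pressed fully and sprung back. I viewed 15 pictures, one over the limit of 14.

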